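# Open the thinner canister

### The arm

A 7-joint arm with a two-finger parallel gripper is mounted at the origin on a cart in front of the work surface, level with it; the furniture and walls round the work are solid. World frame = base frame: x ahead of the robot, y to its left, z up, the work surface at z = 0. Lengths are in mm, angles in rad, forces in N, time in s.
With the tool pointing down it reaches from about 400 to 875 mm from the base axis. Payload 4.4 kg.
Tool frame: the origin (TCP) lies at the very end of the fingers, on their centre line; the grasp point (between the pads) lies 19 mm behind it; z points along the fingers, y is the direction in which the jaws open and shut (so a half turn about z gives the same grasp; the last joint's range is limited). The gripper opens to 85 mm and grips with 20 to 120 N. Pads are 22 mm wide; open, the fingers measure 114 mm over their backs; the gripper's body (76 mm by 85 mm) begins 54 mm behind the grasp point. The pads swing forward as they close: fully open they stand 13 mm farther back than shut.
Start: joints at [-1.227, 0.628, 0.038, 1.517, -0.027, 0.996, -0.02], TCP at [258.955, 596.205, 231.313] pointing down, gripper open.
Joint ranges: [-3.06, 3.06], [-0.37, 2.12], [-1.25, 1.32], [0.18, 2.47], [-1.1, 4.24], [0.23, 1.98], [-2.94, 2.94]. Speed limits (rad/s): [2.57, 2.57, 3.14, 3.14, 3.14, 3.14, 3.14].

### API

Orientations are given as [roll, pitch, yaw] about the fixed x, y, z axes, in that order (R = Rz(yaw) Ry(pitch) Rx(roll)).
In Python, from cell import ctrl gives the robot as it stands. The module is installed in compiled form; this text tells all that it offers.
- The arm moves only by the shell command python3 -m jog 'ROWS'. ROWS is text: rows parted by semicolons, each of 7 numbers parted by spaces: the shift along the tool's x, y, z in mm, then the turn, a rotation vector about the tool's x, y, z in degrees, then the opening, from -1 (shut) to 1 (fully open). In form: x y z wx wy wz claw; .... A call has 1 to 8 rows; each row is the pose to reach, as a shift and turn from the pose commanded when the call began, along the tool's axes at that moment; what a row does not reach only later rows make up. A row lasts 1/8 s, in which the tool goes at most 62.5 mm and 10.7 degrees, less where a joint would pass 70% of its speed; a pose out of reach is approached as far as the arm can. A call with a gripper value outside its range is refused whole. The fingers move at their own pace and stop on an object; the grip force is fixed at half the most. Time passes only in rows, so rows that repeat a pose let the fingers close. It gives the time, the measured TCP pose, the force and the opening at its end, in the units of the state.
- ctrl.read_state(): the state, without advancing time (a new reading comes with each control period).
- ctrl.get_image(name): name is "scene" or "side" or "wrist"; returns a dict with "image" (480x640x3 uint8, red, green, blue), "z_map" (480x640 float32, mm along the optical axis (not along the pixel's ray), 0 where there is no reading), "vertical_fov" (degrees; the focal length in pixels is half the picture's height over the tangent of half this angle, whatever the lens; pixels are square), "cx", "cy" (the principal point, pixels), "extrinsics" (4x4, takes a point from world to camera coordinates); the wrist camera has in their place "hand_eye" (4x4, takes a point from camera to tool coordinates, whose origin is the TCP and whose axes are the flange's). Camera axes: x right, y down, z forward; pixel columns grow to the right and rows downward; lengths in mm; the calibration is good to about 2 mm. The wrist camera is an equidistant fisheye: a pixel r from the principal point sees the ray r / f radians off the axis. A picture is of the moment at which its call begins: read the wrist's pose just before it.
- ctrl.finish_job(): hands the job in, once; it reports no verdict.
The state is a dict: "clock": time; "qpos": joint angles; "qd": joint speeds; "tau": joint torques, N m; "eef_pos": TCP position; "tool_rot": TCP orientation; "force": force on the tool from outside, world axes, zero at the start; "torque": the same for the moment, N m; "width": finger opening in mm.
Only numpy, scipy, OpenCV 4.12 (cv2) and the standard library are available. Lean on these libraries where they do the work, as an engineer would, in place of code of your own. Each camera call takes 0.05 s, during which the arm holds its last target.

### The job

Open the canister of thinner so that the glue brush can be cleaned: it has a push-and-turn safety cap, so press the cap down along the slanted neck and, keeping it pressed, turn it anticlockwise (seen looking down onto the cap) until it comes free, then lift it off. Set the cap down gently, right way up, on the middle of the wide flat offcut so that it does not drip on the panel, and let go. Leave the canister standing where it is and do not disturb the other things.

Things in the scene. Friction and masses are not known exactly. Their poses are not given: they have to be found in the camera images.
- can: Off-white plastic canister, loose, 2.4 kg, 150 (x) x 110 (y) x 185 mm high, handle on top at the back (32 to 73 mm behind centre, up to 219 mm high). Origin at the centre of its underside, z up, front -x. The front half of its top slopes down to the front at 35 degrees; the neck with the cap stands square on that slope, so it leans 35 degrees from vertical towards -x.
- can_neck (a point): Centre of the neck's rim; z out along the neck (forward and up), x level. Neck 34 mm in diameter, rim 30 mm from the sloping shoulder. Three lugs on it hold the hidden inner cap; turned anticlockwise (positive about z) by 40 to 70 degrees from closed (a stop follows at about 77) that cap lifts straight off along z.
- cap: Frame of the inner cap: origin at the centre of its lower rim, z out through the top. One grips the outer shell round it: black, ribbed, round, 60 mm in diameter, from 4 to 38 mm above the origin, two raised arrows on top. 65 g in all. Closed, the origin is at z -24 mm of point can_neck, x axes about parallel, and the shell's lower edge is 10 mm off the shoulder. It stands on its lower rim.
- cap_press (a joint): How far the outer shell is pressed down along the neck, m: 0 up (sprung, 5 N to start), 0.004 fully down (11 N; the seal beneath then gives about 1 mm). Unpressed, the shell spins freely; from about 0.001 its eight inner teeth reach between those of the inner cap. They may first meet tip on tip and drop in when turned.
- cap_shell (a joint): Turn of the outer shell on the inner cap, rad, anticlockwise positive, any start. Grows while the shell spins freely; constant once the teeth have caught (within 45 degrees of turn when pressed), then both turn together, easily (under 0.3 N m).
- pad_1: The wide flat offcut, the target: pale loose wood block, 62 mm (x) by 95 mm (y) by 20 mm thick, 77 g. Origin at the centre of its underside, z up.
- pad_4: The other offcut, to be left alone: smaller, thicker, brown, 48 (x) x 75 (y) x 30 mm. Origin at the centre of its underside. The two offcuts lie in front of the canister, one to its left and one to its right, either way round.
- glue_brush: Bystander: flat glue brush, 36 x 203 x 12 mm, lying in front of the canister. (Overhead: two aluminium clamp bars cross the worktop along x, at y = -0.18 and y = 0.47, 24 mm wide, from 134 to 183 mm above it; all the work lies between them.)
- sanding_block: Bystander: cork sanding block, 63 x 119 x 36 mm, to the left of the canister.
- try_square: Bystander: try square, 118 x 186 x 19 mm, lying to the right of and behind the canister.
- wax_tin: Bystander: round flat wax tin with a green lid, 86 mm in diameter, 30 mm high, to the right of the canister.
Things that resemble listed ones, but are neither listed nor needed, are in the scene too. What is shaped like the pad_1 but pink or turquoise is not meant.

How it is judged:
By the outcome, as a careful person would: the job done as asked, in the order asked, and still so for the second after the job is handed in, with the robot touching nothing.
It also fails if it takes over 58 s, if anything falls off the work surface, if the arm or the gripper's body presses on something with over 40 N, if the wrist force passes 120 N, or if a joint passes its speed limit or range.

## Working session

There is one attempt and no reset: what is moved stays moved. The work goes in short steps, Python scripts to look and compute and a shell command to move; the robot and the scene stay as the last step left them, time stands still between calls to the robot, and variables do not carry over. Pictures are saved under pics/ and viewed, and the job is handed in when it is done.

```bash
mkdir -p pics; cat > h.py <<'E'
import numpy as np,cv2
from cell import ctrl
from scipy.spatial.transform import Rotation as R
def snap(n,tag):
    d=ctrl.get_image(n); np.savez(f'{tag}.npz',**d); cv2.imwrite(f'pics/{tag}.png',d['image'][:,:,::-1]); return d
def f(d): return 240/np.tan(np.radians(float(d['vertical_fov']))/2)
def world(d,u,v,z=None):
    E=np.array(d['extrinsics']); r=np.array([(u-d['cx'])/f(d),(v-d['cy'])/f(d),1.])
    Ri=E[:3,:3].T; c=-Ri@E[:3,3]; w=Ri@r
    s=float(d['z_map'][int(round(v)),int(round(u))]) if z is None else (z-c[2])/w[2]
    return c+s*w
def cloud(d):
    v,u=np.mgrid[:480,:640]; Z=d['z_map'].astype(float)
    P=np.stack([(u-d['cx'])/f(d)*Z,(v-d['cy'])/f(d)*Z,Z],-1); E=np.array(d['extrinsics'])
    return (P-E[:3,3])@E[:3,:3]
E
python3 - <<'E'
from h import *
print(ctrl.read_state())
for n in('scene','side','wrist'):
    d=snap(n,n+'0'); print(n,d['vertical_fov'],d['cx'],d['cy'],np.array(d.get('extrinsics',d.get('hand_eye'))).round(3).tolist())
E
```

```text
{'clock': 0.0, 'qpos': array([-1.22680232,  0.62934644,  0.03844656,  1.51840037, -0.02701283,
        0.9963044 , -0.02001143]), 'qd': array([-0.00026947, -0.00070693,  0.00023149, -0.00055554,  0.00226347,
        0.00100865, -0.00103231]), 'tau': array([-1.72468681e-04, -5.63404620e+01,  1.22578092e+00, -1.93457884e+01,
        1.08020118e-02,  1.03027158e-02,  1.09039067e-05]), 'eef_pos': array([258.68937022, 595.60133627, 230.37862636]), 'tool_rot': array([-3.13965226e+00,  1.83911095e-05,  2.73177580e+00]), 'force': array([-0.45056085, -0.42525932, -0.54734789]), 'torque': array([-0.03489038, -0.00611308, -0.02675121]), 'width': 85.76937349143864}
scene 44.9238248438278 327.48972707228404 239.05723461947812 [[0.657, -0.754, 0.005, -403.156], [-0.471, -0.416, -0.778, 389.59], [0.588, 0.509, -0.629, 1148.462], [0.0, 0.0, 0.0, 1.0]]
side 42.08762007819749 319.97407141637746 246.80472321472803 [[-0.375, -0.927, 0.01, 220.231], [-0.788, 0.313, -0.53, 515.872], [0.488, -0.206, -0.848, 1568.235], [0.0, 0.0, 0.0, 1.0]]
wrist 65.70646984690485 313.32404884091295 236.6854690845048 [[-0.0, -0.965, -0.263, 67.185], [1.0, -0.0, 0.0, -0.8], [-0.0, -0.263, 0.965, -142.303], [0.0, 0.0, 0.0, 1.0]]
```

View pics/scene0.png

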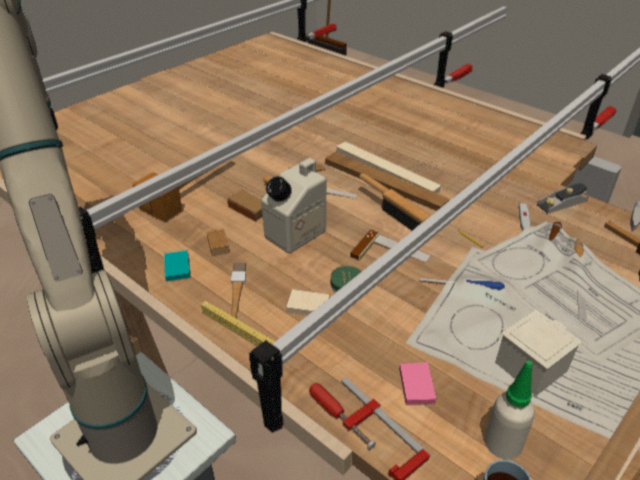

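View pics/side0.png

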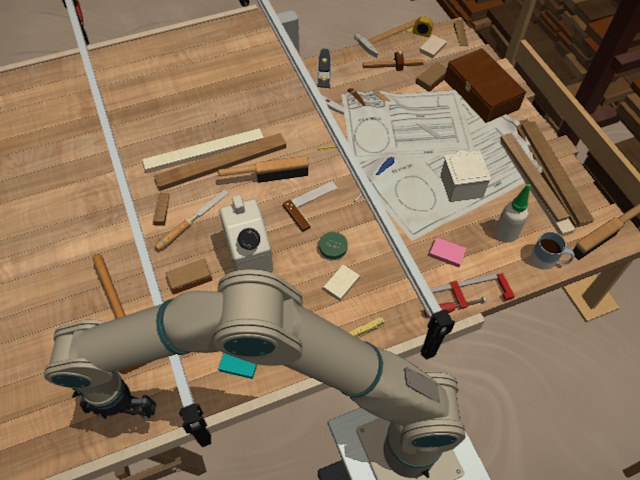

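View pics/wrist0.png

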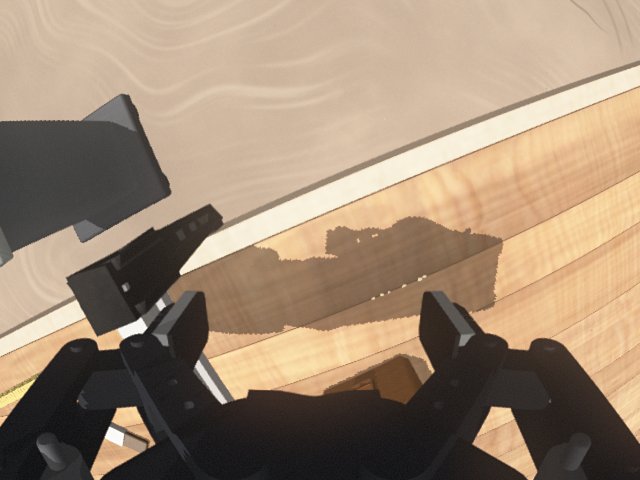

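The scene view shows the canister at about (295,210) with its cap at (279,188). The pale offcut is at (308,300) and the brown one at (218,242). In the side view the cap is at (249,239) and the pale offcut at (341,282). Next I measure them.

```bash
python3 - <<'E'
from h import *
for n,roi,pr in(('scene',(255,330,155,255),(285,332,285,318)),('side',(215,280,190,275),(318,365,260,305))):
    d=dict(np.load(n+'0.npz')); P=cloud(d); im=d['image'].astype(int)
    hsv=cv2.cvtColor(d['image'],cv2.COLOR_RGB2HSV)
    # pad
    a,b,c,e=pr; m=np.zeros((480,640),bool); m[c:e,a:b]=True
    m&=(P[...,2]>16)&(P[...,2]<24)
    if n=='x':pass
    cnt,_=cv2.findContours(m.astype(np.uint8),0,1); cc=max(cnt,key=cv2.contourArea)
    Q=np.array([world(d,float(u),float(v),20)[:2] for u,v in cc[:,0]],np.float32)
    print(n,'pad',cv2.minAreaRect(Q),'mean z',P[m][:,2].mean(),m.sum())
    # can
    a,b,c,e=roi; r=np.zeros((480,640),bool); r[c:e,a:b]=True
    cap=r&(im.max(-1)<75)&(P[...,2]>100)
    pc=P[cap]; print('cap pts',cap.sum(),pc.mean(0),pc.min(0),pc.max(0))
    g=r&(P[...,2]>25)&(im.max(-1)>75)
    for lo,hi in((30,110),(110,150),(150,176),(178,192),(192,213),(214,225)):
        q=P[g&(P[...,2]>lo)&(P[...,2]<hi)]
        if len(q)>5: print(lo,hi,len(q),q.mean(0).round(1),cv2.minAreaRect(q[:,:2].astype(np.float32)))
    im2=cv2.resize(d['image'][roi[2]:roi[3],roi[0]:roi[1],::-1],None,fx=6,fy=6,interpolation=2); cv2.imwrite(f'pics/z_{n}.png',im2)
E
```

```text
scene pad ((501.0794372558594, -33.290252685546875), (66.74445343017578, 93.90042114257812), 30.654386520385742) mean z 19.90494252966353 604
cap pts 468 [625.11654316 177.62033238 192.20697686] [-227.24266783 -725.7966495   149.75751072] [ 751.39419696  219.41819048 1027.06389064]
30 110 1584 [657.8 166.5  68.6] ((708.9827270507812, 282.72808837890625), (337.0682373046875, 162.34739685058594), 76.03755187988281)
110 150 913 [651.6 159.2 131.5] ((658.1851196289062, 157.9873046875), (95.72222900390625, 173.5982208251953), 46.09005355834961)
150 176 421 [679.7 144.5 163.2] ((681.9554443359375, 166.7601318359375), (78.6064224243164, 151.460693359375), 88.19579315185547)
178 192 642 [711.3 176.9 183.9] ((683.2587280273438, 180.14410400390625), (156.30581665039062, 112.98880004882812), 3.4872372150421143)
192 213 95 [726.4 179.6 202.4] ((705.1061401367188, 185.22235107421875), (25.81161880493164, 113.87357330322266), 86.33769989013672)
214 225 89 [736.  181.2 217.8] ((738.501953125, 183.0675506591797), (47.946632385253906, 27.99519920349121), 0.5365763306617737)
side pad ((502.99832153320
[... 356 characters left out ...]
3735351562), 39.1121940612793)
110 150 532 [627.8 196.4 133.5] ((679.8858642578125, 189.28005981445312), (110.48231506347656, 139.66067504882812), 86.81704711914062)
150 176 365 [663.4 193.2 164. ] ((690.0144653320312, 188.11273193359375), (110.00190734863281, 148.98193359375), 86.81292724609375)
178 192 863 [713.  187.8 184.8] ((687.4822387695312, 188.32205200195312), (108.57447814941406, 155.3022918701172), 87.18639373779297)
192 213 110 [696.7 186.4 200.7] ((686.8214721679688, 189.92959594726562), (87.60585021972656, 142.46722412109375), 81.76374053955078)
214 225 108 [737.9 185.9 219.1] ((703.5293579101562, 187.51658630371094), (25.334890365600586, 117.24270629882812), 87.00006866455078)
```

```bash
python3 -c "
import cv2,numpy as np
a=cv2.imread('pics/z_scene.png');b=cv2.imread('pics/z_side.png');h=max(a.shape[0],b.shape[0])
o=np.zeros((h,a.shape[1]+b.shape[1],3),np.uint8);o[:a.shape[0],:a.shape[1]]=a;o[:b.shape[0],a.shape[1]:]=b
s=min(800/o.shape[1],600/o.shape[0]);cv2.imwrite('pics/zz.png',cv2.resize(o,None,fx=s,fy=s))"
```

```text
(no output)
```

View pics/zz.png

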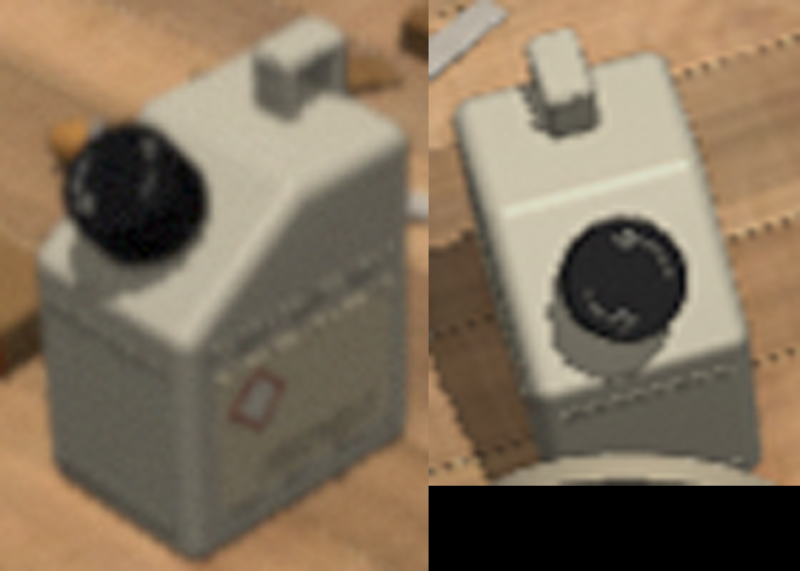

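```bash
python3 - <<'E'
from h import *
for n,roi in(('scene',(262,296,170,210)),('side',(230,268,222,256))):
    d=dict(np.load(n+'0.npz')); P=cloud(d); im=d['image'].astype(int)
    a,b,c,e=roi; r=np.zeros((480,640),bool); r[c:e,a:b]=True
    m=(r&(im.max(-1)<75)).astype(np.uint8)
    nl,l,st,ce=cv2.connectedComponentsWithStats(m); k=1+st[1:,4].argmax(); m=(l==k)
    m2=cv2.erode(m.astype(np.uint8),np.ones((3,3)))>0
    q=P[m2]; 
    # robust plane to normal from -3deg
    for yaw in(-3,):
        y=np.radians(yaw); nn=np.array([-np.sin(.6109)*np.cos(y),-np.sin(.6109)*np.sin(y),np.cos(.6109)])
        s=q@nn; top=np.percentile(s,90); t=q[(abs(s-np.median(s[s>top-6]))<3)]
        print(n,m.sum(),'n.p',np.median(t@nn),len(t))
        # svd normal
        c0=t.mean(0); print(' svd n',np.linalg.svd(t-c0)[2][2],nn,'c',c0)
    # mask contour onto top plane
    cnt,_=cv2.findContours(m.astype(np.uint8),0,1);cc=max(cnt,key=cv2.contourArea)
    E=np.array(d['extrinsics']);Ri=E[:3,:3].T;cam=-Ri@E[:3,3]
    h=np.median(t@nn)
    ex=np.array([np.cos(y),np.sin(y),0]);ex=ex-nn*(nn@ex);ex/=np.linalg.norm(ex);ey=np.cross(nn,ex)
    Q=[]
    for u,v in cc[:,0]:
        w=Ri@np.array([(u-d['cx'])/f(d),(v-d['cy'])/f(d),1.]); p=cam+w*(h-nn@cam)/(nn@w); Q.append([p@ex,p@ey])
    (cx,cy),rad=cv2.minEnclosingCircle(np.array(Q,np.float32)); print(' circ',rad,cx*ex+cy*ey+h*nn, cam@nn-h)
    # edges: shoulder plane & can yaw from top z=185
    if n=='side': R0=(215,280,190,275)
    else: R0=(255,330,155,255)
    r[:]=False; r[R0[2]:R0[3],R0[0]:R0[1]]=True
    t=cv2.erode((r&(abs(P[...,2]-185)<5)&(im.max(-1)>75)).astype(np.uint8),np.ones((2,2)))
    cnt,_=cv2.findContours(t,0,1);cc=max(cnt,key=cv2.contourArea)
    Q=np.array([world(d,float(u),float(v),185)[:2] for u,v in cc[:,0]],np.float32)
    print(' top',cv2.minAreaRect(Q))
    g=r&(im.max(-1)>75)&(P[...,2]>125)&(P[...,2]<178); gn=P@nn; s=gn[g]; hh=np.histogram(s,np.arange(-320,-180,2)); print(' shoulder n.p',hh[1][hh[0].argmax()],sorted(zip(hh[0],hh[1]))[-4:])
    hd=P[cv2.erode((r&(P[...,2]>215)&(P[...,2]<223)).astype(np.uint8),np.ones((2,2)))>0]; print(' handle',hd.mean(0),np.percentile(hd,[5,95],axis=0))
E
```

```text
scene 466 n.p -193.54667316412286 185
 svd n [-0.5776104   0.04777192  0.81491353] [-0.57281881  0.03002016  0.81913211] c [626.41679059 184.33305916 195.05106433]
 circ 42.938724517822266 [620.31971138 179.15654014 190.94089186] 1143.2280210373501
 top ((717.5052490234375, 177.32159423828125), (102.00093841552734, 75.91234588623047), 86.67596435546875)
 shoulder n.p -238 [(np.int64(77), np.int64(-236)), (np.int64(113), np.int64(-242)), (np.int64(135), np.int64(-240)), (np.int64(170), np.int64(-238))]
 handle [736.53719771 178.74594455 218.06858578] [[719.85681369 170.1599689  215.64321026]
 [751.59253637 188.09139249 220.99302879]]
side 354 n.p -191.9821755266026 104
 svd n [ 0.5747429  -0.02448321 -0.81796771] [-0.57281881  0.03002016  0.81913211] c [624.84436244 192.23719568 195.52634067]
 circ 29.32821273803711 [625.67461921 192.77110387 196.09656592] 1672.6156582407357
 top ((719.5452270507812, 216.63140869140625), (39.62360382080078, 75.11927795410156), 86.58761596679688)
 shoulder n.p -240 [(np.int64(89), np.int64(-244)), (np.int64(122), np.int64(-238)), (np.int64(130), np.int64(-242)), (np.int64(132), np.int64(-240))]
 handle [742.08755885 182.8358112  219.08083034] [[721.54535887 174.81656613 215.84533803]
 [757.60888548 191.34305277 222.78112073]]
```

```bash
cat >> h.py <<'E'
def pose():
    s=ctrl.read_state(); return np.array(s['eef_pos']),R.from_euler('xyz',s['tool_rot']),s
YAW=-3.2
def axes(yaw=YAW):
    y=np.radians(yaw);a=np.radians(35)
    n=np.array([-np.sin(a)*np.cos(y),-np.sin(a)*np.sin(y),np.cos(a)])
    ex=np.array([np.cos(a)*np.cos(y),np.cos(a)*np.sin(y),np.sin(a)]); return n,ex,np.cross(n,ex)
def capR(turn=0):
    n,ex,ey=axes(); return R.from_matrix(np.stack([ey,ex,-n],1))*R.from_euler('z',turn,degrees=True)
def downR(yd): # tool x at world yaw yd, pointing down
    return R.from_euler('xyz',[np.pi,0,np.radians(yd)])
def delta(tp,tr,N=1):
    p,r,s=pose(); sh=r.inv().apply(tp-p); rv=(r.inv()*tr).as_rotvec(degrees=True)
    print('clock',s['clock'],'delta',sh.round(1),rv.round(1),'dist',np.linalg.norm(sh).round(),np.linalg.norm(rv).round())
    for k in range(1,N+1): print(*(sh*k/N).round(0),*(rv*k/N).round(0))
E
python3 - <<'E'
from h import *
n,ex,ey=axes(); c=np.array([625,188,195.])
delta(c+n*100,capR(),12)
E
```

```text
clock 0.15 delta [-444.6 -248.   -46. ] [-30.6 -21.2  67.4] dist 511.0 77.0
-37.0 -21.0 -4.0 -3.0 -2.0 6.0
-74.0 -41.0 -8.0 -5.0 -4.0 11.0
-111.0 -62.0 -11.0 -8.0 -5.0 17.0
-148.0 -83.0 -15.0 -10.0 -7.0 22.0
-185.0 -103.0 -19.0 -13.0 -9.0 28.0
-222.0 -124.0 -23.0 -15.0 -11.0 34.0
-259.0 -145.0 -27.0 -18.0 -12.0 39.0
-296.0 -165.0 -31.0 -20.0 -14.0 45.0
-333.0 -186.0 -34.0 -23.0 -16.0 51.0
-371.0 -207.0 -38.0 -25.0 -18.0 56.0
-408.0 -227.0 -42.0 -28.0 -19.0 62.0
-445.0 -248.0 -46.0 -31.0 -21.0 67.0
```

```bash
python3 -m jog '-20 -12 -25 0 0 3 1; -55 -30 -45 -1 -1 8 1; -95 -53 -50 -4 -2 15 1; -140 -78 -50 -8 -4 22 1; -185 -103 -50 -12 -7 28 1; -222 -124 -50 -15 -11 34 1; -259 -145 -50 -18 -12 39 1; -296 -165 -50 -20 -14 45 1'; python3 -c "
from h import *
n,ex,ey=axes(); c=np.array([625,188,195.])
delta(c+n*100,capR(),1);print(pose()[2]['qpos'],pose()[0])"
```

```text
clock: 1.15
eef_pos: [465.0, 325.1, 281.3]
tool_rot: [2.734, 0.084, 1.913]
force: [0.1, 0.4, 0.4]
width: 85.4
clock 1.15 delta [-159.6   40.5   37. ] [-10.5  -7.   22.3] dist 169.0 26.0
-160.0 40.0 37.0 -11.0 -7.0 22.0
[-1.18191711  0.34074643  0.48822763  2.04353522  0.16409526  0.45157194
 -0.52109391] [465.00630805 325.05259766 281.2963492 ]
```

```bash
python3 -m jog '-40 10 9 -3 -2 6 1; -80 20 18 -5 -4 11 1; -120 30 28 -8 -5 17 1; -160 40 37 -11 -7 22 1; -160 40 37 -11 -7 22 1; -160 40 37 -11 -7 22 1'; python3 -c "
from h import *
n,ex,ey=axes(); c=np.array([625,188,195.])
delta(c+n*100,capR(),1);print(pose()[2]['qpos'],pose()[0])
p,r,s=pose(); d=snap('wrist','w1'); np.save('w1p.npy',np.r_[p,r.as_rotvec()])"
```

```text
clock: 1.9
eef_pos: [567.9, 191.3, 276.5]
tool_rot: [2.523, 0.003, 1.521]
force: [-0.7, 0.1, -0.5]
width: 85.6
clock 1.9 delta [-0.1  0.1 -0.4] [ 0.4 -0.1  0.4] dist 0.0 1.0
-0.0 0.0 -0.0 0.0 -0.0 0.0
[-0.85835641  0.35398083  0.37859785  2.15935931  1.02106261  0.23527487
 -1.53948279] [567.91720347 191.28604019 276.49180271]
```

View pics/w1.png

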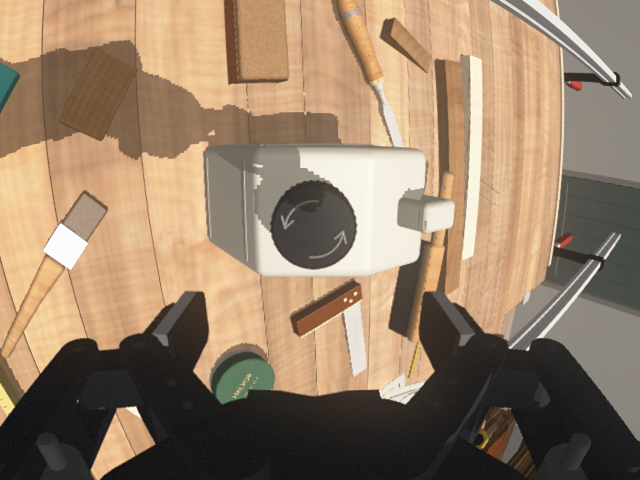

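```bash
cat >> h.py <<'E'
def wray(d,u,v):
    du,dv=u-d['cx'],v-d['cy']; r=np.hypot(du,dv); th=r/f(d); k=np.sinc(th/np.pi)/f(d)
    return np.stack([du*k,dv*k,np.cos(th)],-1)
def wcloud(d,p,r):
    v,u=np.mgrid[:480,:640].astype(float); w=wray(d,u,v); c=w/w[...,2:]*d['z_map'][...,None]
    H=np.array(d['hand_eye']); t=c@H[:3,:3].T+H[:3,3]; return r.apply(t.reshape(-1,3)).reshape(480,640,3)+p
def wplane(d,p,r,u,v,n,h):
    H=np.array(d['hand_eye']); o=r.apply(H[:3,3])+p; w=r.apply(wray(d,u,v)@H[:3,:3].T)
    return o+w*((h-o@n)/(w@n))[...,None]
E
python3 - <<'E'
from h import *
d=dict(np.load('w1.npz')); a=np.load('w1p.npy'); p=a[:3]; r=R.from_rotvec(a[3:]); n,ex,ey=axes()
P=wcloud(d,p,r); im=d['image'].astype(int)
m=np.zeros((480,640),np.uint8); m[170:280,262:366]=1; m&=(im.max(-1)<85)&(P@n>-215)
m=cv2.morphologyEx(m,cv2.MORPH_CLOSE,np.ones((9,9)))
m=cv2.morphologyEx(m,cv2.MORPH_OPEN,np.ones((9,9)))
cnt,_=cv2.findContours(m,0,1);cc=max(cnt,key=cv2.contourArea)[:,0].astype(float)
me=cv2.erode(m,np.ones((9,9)))>0; q=P[me]; s=q@n; print('n.p',np.median(s),np.percentile(s,[5,95]))
c0=q.mean(0); print('svd',np.linalg.svd(q-c0)[2][2],n)
h=np.median(s)
W=wplane(d,p,r,cc[:,0],cc[:,1],n,h); Q=np.c_[W@ex,W@ey].astype(np.float32)
print('ell',cv2.fitEllipse(Q)); (x,y),rad=cv2.minEnclosingCircle(Q)
e=cv2.fitEllipse(Q)[0]
print('center',e[0]*ex+e[1]*ey+h*n,'circ',x*ex+y*ey+h*n,rad)
# can top z185
t=((abs(P[...,2]-185)<4)&(im.max(-1)>85)).astype(np.uint8); t[:,:230]=0;t[:,460:]=0;t[:120]=0;t[300:]=0
t=cv2.morphologyEx(t,cv2.MORPH_OPEN,np.ones((5,5)));cnt,_=cv2.findContours(t,0,1);cc=max(cnt,key=cv2.contourArea)[:,0].astype(float)
W=wplane(d,p,r,cc[:,0],cc[:,1],np.array([0,0,1.]),185)
print('top',cv2.minAreaRect(W[:,:2].astype(np.float32)))
g=(im.max(-1)>85)&(abs(P@n+238)<5); g=cv2.erode(g.astype(np.uint8),np.ones((5,5)))>0; g[:,:230]=0; g[:,400:]=0;g[:130]=0;g[300:]=0
q=P[g];print('shoulder',len(q),np.median(q@n),np.linalg.svd(q-q.mean(0),full_matrices=False)[2][2],q[:,1].min(),q[:,1].max())
E
```

```text
n.p -192.49411973003967 [-193.65889082 -191.231094  ]
svd [-0.86069546 -0.13067912 -0.49206331] [-0.5726821   0.0320179   0.81915204]
ell ((610.9041137695312, 229.371337890625), (48.72893142700195, 62.14495849609375), 9.856871604919434)
center [622.68486477 194.91605169 192.71825284] circ [625.36252292 195.85003782 194.55373944] 30.159704208374023
top ((717.517822265625, 188.71954345703125), (101.81764221191406, 76.1959457397461), 86.55245971679688)
shoulder 7507 -237.12848290922855 [-0.5691469   0.03225253  0.82160306] 140.3291967018011 245.16584786572793
```

```bash
python3 -m jog '0 0 0 0 0 -5 1; 0 0 0 0 0 -8 1'; python3 -c "
from h import *
print(pose()[2]['qpos'],pose()[0])"
```

```text
clock: 2.2
eef_pos: [567.5, 193.1, 276.7]
tool_rot: [2.528, 0.084, 1.639]
force: [-0.1, 0.4, 0.1]
width: 84.9
[-0.83418642  0.35017757  0.34197184  2.15788485  1.04692058  0.2487188
 -1.42289452] [567.47715275 193.13831902 276.66546095]
```

```bash
python3 - <<'E'
from h import *
d=dict(np.load('w1.npz')); a=np.load('w1p.npy'); p=a[:3]; r=R.from_rotvec(a[3:]); n,ex,ey=axes()
P=wcloud(d,p,r); im=d['image'].astype(int)
m=np.zeros((480,640),np.uint8); m[165:285,255:370]=1; m&=(abs(P@n+192.5)<4)
m=cv2.morphologyEx(m,cv2.MORPH_OPEN,np.ones((5,5)))
cnt,_=cv2.findContours(m,0,1);c=max(cnt,key=cv2.contourArea); print(cv2.boundingRect(c)); cc=c[:,0].astype(float)
W=wplane(d,p,r,cc[:,0],cc[:,1],n,-192.5); Q=np.c_[W@ex,W@ey].astype(np.float32)
e=cv2.fitEllipse(Q);print(e,e[0][0]*ex+e[0][1]*ey-192.5*n); (x,y),rad=cv2.minEnclosingCircle(Q);print(x*ex+y*ey-192.5*n,rad)
# pad, other views later; side view pad/circles of y offset
E
```

```text
(271, 185, 86, 85)
((614.1930541992188, 228.52044677734375), (57.51728820800781, 57.58708190917969), 42.520179748535156) [625.33067575 193.91590797 194.59989473]
[625.12271088 194.00452884 194.45103933] 29.564388275146484
```

```bash
python3 -c "
from h import *
n,ex,ey=axes(); c=np.array([625.3,194,194.6])
delta(c+n*15,capR(-8),1);delta(c-n*32,capR(-8),1)"
```

```text
clock 2.2 delta [ 3.9  0.1 85.3] [ 0.4 -0.1  0.6] dist 85.0 1.0
4.0 0.0 85.0 0.0 -0.0 1.0
clock 2.2 delta [  3.8  -0.2 132.3] [ 0.4 -0.1  0.6] dist 132.0 1.0
4.0 -0.0 132.0 0.0 -0.0 1.0
```

```bash
python3 -m jog '1 0 15 0 0 0 1; 2 0 35 0 0 0 1; 4 0 60 0 0 0 1; 4 0 80 0 0 0 1; 4 0 85 0 0 0 1; 4 0 85 0 0 0 1'; python3 -c "
from h import *
n,ex,ey=axes(); c=np.array([625.3,194,194.6])
delta(c-n*32,capR(-8),1);print(pose()[2]['qpos'])
snap('wrist','w2')
snap('side','s2')"
```

```text
clock: 2.95
eef_pos: [616.4, 194.4, 207.1]
tool_rot: [2.528, 0.083, 1.637]
force: [-0.8, 0.3, 1.2]
width: 85.7
clock 2.95 delta [ 0.1 -0.2 47.3] [ 0.4 -0.1  0.5] dist 47.0 1.0
0.0 -0.0 47.0 0.0 -0.0 0.0
[-0.61914624  0.51333463  0.14126661  2.12034428  1.66368583  0.24819646
 -2.02057607]
```

View pics/w2.png

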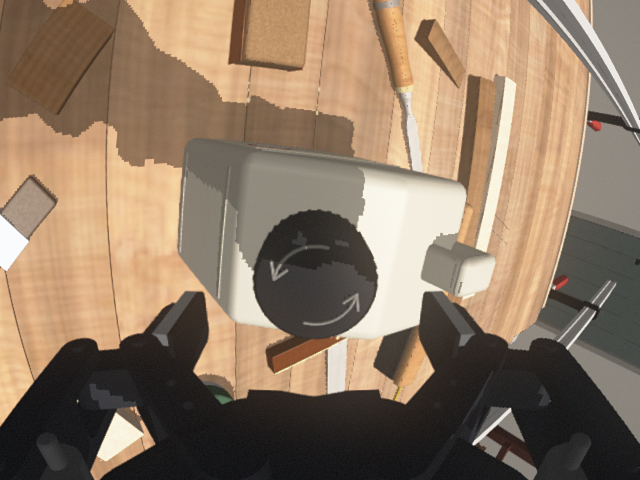

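```bash
python3 -m jog '0 0 12 0 0 0 1; 0 0 26 0 0 0 1; 0 0 38 0 0 0 1; 0 0 47 0 0 0 1; 0 0 47 0 0 0 1; 0 0 47 0 0 0 1'; python3 -c "
from h import *
n,ex,ey=axes(); c=np.array([625.3,194,194.6])
delta(c-n*32,capR(-8),1);print(pose()[2]['qpos'])
snap('side','s3')"
```

```text
clock: 3.8
eef_pos: [643.7, 193.2, 169.4]
tool_rot: [2.527, 0.083, 1.637]
force: [-0.4, -0.4, 0.4]
width: 85.3
clock 3.8 delta [-0.1 -0.7  0.7] [ 0.5 -0.1  0.4] dist 1.0 1.0
-0.0 -1.0 1.0 0.0 -0.0 0.0
[-0.5246567   0.60234316  0.05189076  2.08540255  1.88555974  0.28843309
 -2.21852719]
```

View pics/s3.png

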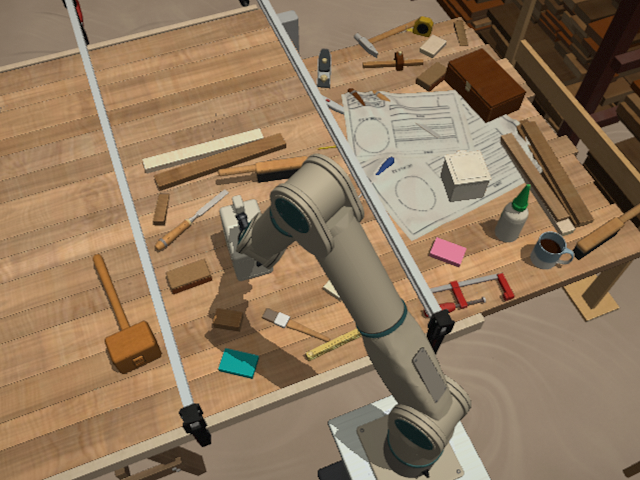

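The view shows the gripper over the canister at about (240,235) and nothing disturbed. I close on the cap.

```bash
python3 -m jog '0 0 0 0 0 0 -1; 0 0 0 0 0 0 -1; 0 0 0 0 0 0 -1; 0 0 0 0 0 0 -1; 0 0 0 0 0 0 -1; 0 0 0 0 0 0 -1'; python3 -c "
from h import *
n,ex,ey=axes();p,r,s=pose();print(s['force']@n,s['force']@ex,s['force']@ey,s['torque'],s['width'],p@n+192.5,p@ex-614.2,p@ey-228.5)"
```

```text
clock: 4.6
eef_pos: [644.0, 193.2, 169.1]
tool_rot: [2.527, 0.083, 1.637]
force: [-2.3, 0.5, 5.8]
width: 58.5
6.043761444936945 1.4460720661760955 0.3971938110008061 [0.02301955 0.49948383 0.02192398] 58.53043155778322 -31.57072524119539 0.6750485750014832 0.35592044058179795
```

```bash
cat > st.py <<'E'
from h import *
n,ex,ey=axes();p,r,s=pose();o=p
print('Fn %.1f ex %.1f ey %.1f Mn %.2f Mx %.2f My %.2f w %.1f depth %.1f de %.1f %.1f q7 %.2f q6 %.2f'%(s['force']@n,s['force']@ex,s['force']@ey,s['torque']@n,s['torque']@ex,s['torque']@ey,s['width'],-(p@n+192.5),p@ex-614.2,p@ey-228.5,s['qpos'][6],s['qpos'][5]))
E
python3 -m jog '0 0 1 0 0 0 -1; 0 0 2 0 0 0 -1; 0 0 2 0 0 0 -1'; python3 st.py;python3 -m jog '0 0 1 0 0 0 -1; 0 0 2 0 0 0 -1; 0 0 2 0 0 0 -1'; python3 st.py
```

```text
clock: 4.97
eef_pos: [644.8, 193.2, 168.1]
tool_rot: [2.527, 0.082, 1.637]
force: [-9.0, 0.1, 11.8]
width: 58.7
Fn 14.8 ex -0.7 ey -0.4 Mn -0.01 Mx -0.16 My 0.66 w 58.7 depth 32.9 de 0.7 0.4 q7 -2.22 q6 0.29
clock: 5.35
eef_pos: [645.0, 193.3, 167.8]
tool_rot: [2.526, 0.082, 1.637]
force: [-20.8, -1.9, 27.2]
width: 58.6
Fn 34.2 ex -1.3 ey -3.0 Mn -0.02 Mx -0.62 My 0.93 w 58.6 depth 33.3 de 0.7 0.5 q7 -2.23 q6 0.29
```

```bash
python3 -m jog '0 0 -1 0 0 0 -1; 0 0 -1 0 0 -4 -1; 0 0 -1 0 0 -8 -1; 0 0 -1 0 0 -12 -1; 0 0 -1 0 0 -12 -1'; python3 st.py;python3 -m jog '0 0 0 0 0 -4 -1; 0 0 0 0 0 -8 -1; 0 0 0 0 0 -12 -1;0 0 0 0 0 -12 -1'; python3 st.py
```

```text
clock: 5.98
eef_pos: [644.9, 193.7, 167.9]
tool_rot: [2.551, 0.201, 1.813]
force: [-15.1, -0.6, 19.4]
width: 58.3
Fn 24.5 ex -1.2 ey -1.5 Mn -0.05 Mx -0.36 My 0.74 w 58.3 depth 33.0 de 0.7 0.9 q7 -2.04 q6 0.27
clock: 6.48
eef_pos: [644.9, 194.0, 167.9]
tool_rot: [2.598, 0.314, 1.996]
force: [-13.9, -0.1, 19.8]
width: 58.7
Fn 24.2 ex -0.0 ey -0.9 Mn 0.01 Mx -0.21 My 0.76 w 58.7 depth 33.1 de 0.7 1.2 q7 -1.86 q6 0.26
```

```bash
python3 -m jog '0 0 0 0 0 -4 -1; 0 0 0 0 0 -8 -1; 0 0 0 0 0 -12 -1;0 0 0 0 0 -12 -1'; python3 st.py;python3 -m jog '0 0 0 0 0 -4 -1; 0 0 0 0 0 -8 -1; 0 0 0 0 0 -12 -1;0 0 0 0 0 -12 -1'; python3 st.py
```

```text
clock: 6.98
eef_pos: [644.9, 194.1, 167.9]
tool_rot: [2.668, 0.416, 2.191]
force: [-15.4, -0.5, 19.4]
width: 58.9
Fn 24.6 ex -1.4 ey -1.3 Mn 0.07 Mx -0.09 My 0.73 w 58.9 depth 33.1 de 0.6 1.3 q7 -1.66 q6 0.25
clock: 7.48
eef_pos: [644.9, 194.2, 167.9]
tool_rot: [2.763, 0.503, 2.404]
force: [-13.4, 0.8, 18.3]
width: 58.8
Fn 22.7 ex -0.5 ey 0.0 Mn -0.00 Mx -0.14 My 0.82 w 58.8 depth 33.1 de 0.6 1.4 q7 -1.46 q6 0.25
```

```bash
python3 - <<'E'
from h import *
p,r,s=pose(); d=snap('wrist','w4'); n,ex,ey=axes()
P=wcloud(d,p,r); m=np.zeros((480,640),bool); m[:,200:430]=1
im=d['image'].astype(int); Pn=P@n
T=r.inv().apply((P-p).reshape(-1,3)).reshape(P.shape)
# points near tool axis
q=(np.hypot(T[...,0],T[...,1])<28)&(d['z_map']>0)
v,u=np.nonzero(q); print(len(v), u.min() if len(u) else 0,u.max() if len(u) else 0,v.min() if len(v) else 0,v.max() if len(v) else 0)
t=Pn[q]; hh=np.histogram(t,np.arange(-250,-150,2)); print([(a,b) for a,b in zip(hh[1],hh[0]) if b>30])
k=q&(abs(Pn+196)<6); print(np.median(Pn[k]))
g=(im.max(-1)>85)&(abs(Pn+238)<5);print('shoulder',np.median(Pn[g]))
E
```

```text
37042 175 461 230 479
[(np.int64(-238), np.int64(112)), (np.int64(-198), np.int64(205)), (np.int64(-196), np.int64(14175)), (np.int64(-194), np.int64(2339)), (np.int64(-156), np.int64(33)), (np.int64(-154), np.int64(234))]
-194.65973720405736
shoulder -237.16614973334057
```

View pics/w4.png

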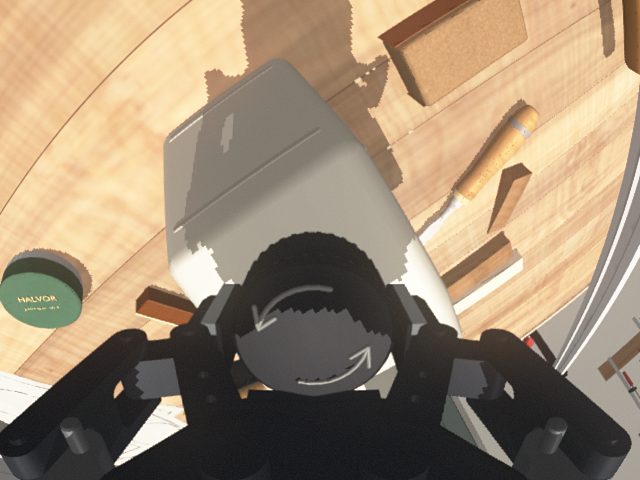

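The cap top has sunk only about 2 mm in the wrist view (cap at about (312,315), arrows turned with the jaws). That suggests the teeth are riding tip on tip. I ease the pressure and keep turning so they can drop in.

```bash
python3 -m jog '0 0 -1 0 0 0 -1; 0 0 -1 0 0 0 -1'; python3 st.py;python3 -m jog '0 0 0 0 0 -4 -1; 0 0 0 0 0 -8 -1;0 0 0 0 0 -8 -1'; python3 st.py; python3 -m jog '0 0 0 0 0 -4 -1; 0 0 0 0 0 -8 -1;0 0 0 0 0 -8 -1'; python3 st.py
```

```text
clock: 7.78
eef_pos: [644.7, 194.2, 168.0]
tool_rot: [2.763, 0.502, 2.404]
force: [-8.3, 0.9, 11.2]
width: 58.6
Fn 13.9 ex -0.4 ey 0.4 Mn 0.02 Mx 0.12 My 0.62 w 58.6 depth 32.9 de 0.6 1.4 q7 -1.46 q6 0.25
clock: 8.15
eef_pos: [644.6, 194.1, 168.0]
tool_rot: [2.84, 0.549, 2.557]
force: [-8.3, 0.3, 11.4]
width: 58.7
Fn 14.1 ex -0.3 ey -0.2 Mn 0.04 Mx 0.03 My 0.57 w 58.7 depth 32.8 de 0.5 1.3 q7 -1.32 q6 0.24
clock: 8.52
eef_pos: [644.5, 194.0, 167.9]
tool_rot: [2.926, 0.585, 2.717]
force: [-8.1, -0.1, 11.8]
width: 59.2
Fn 14.2 ex 0.2 ey -0.6 Mn 0.07 Mx 0.02 My 0.71 w 59.2 depth 32.8 de 0.4 1.1 q7 -1.18 q6 0.24
```

```bash
python3 -m jog '0 0 -0.6 0 0 0 -1; 0 0 -0.6 0 0 0 -1'; python3 st.py;python3 -m jog '0 0 0 0 0 -4 -1; 0 0 0 0 0 -8 -1;0 0 0 0 0 -8 -1'; python3 st.py; python3 -m jog '0 0 0 0 0 -4 -1; 0 0 0 0 0 -8 -1;0 0 0 0 0 -8 -1'; python3 st.py; python3 -m jog '0 0 0 0 0 -4 -1; 0 0 0 0 0 -8 -1;0 0 0 0 0 -8 -1'; python3 st.py
```

```text
clock: 8.78
eef_pos: [644.3, 194.0, 168.1]
tool_rot: [2.926, 0.585, 2.716]
force: [-5.6, 0.8, 7.3]
width: 58.6
Fn 9.2 ex -0.4 ey 0.4 Mn 0.02 Mx 0.22 My 0.66 w 58.6 depth 32.6 de 0.4 1.2 q7 -1.18 q6 0.24
clock: 9.15
eef_pos: [644.5, 193.9, 167.9]
tool_rot: [3.02, 0.608, 2.883]
force: [-4.1, 2.0, 5.7]
width: 58.8
Fn 7.1 ex -0.2 ey 1.7 Mn 0.02 Mx 0.21 My 0.62 w 58.8 depth 32.8 de 0.4 1.1 q7 -1.04 q6 0.24
clock: 9.52
eef_pos: [644.5, 193.9, 167.9]
tool_rot: [3.119, 0.618, 3.054]
force: [-4.1, 0.3, 6.6]
width: 58.6
Fn 7.7 ex 0.5 ey 0.1 Mn 0.04 Mx 0.19 My 0.62 w 58.6 depth 32.8 de 0.4 1.0 q7 -0.91 q6 0.24
clock: 9.9
eef_pos: [644.5, 193.8, 167.9]
tool_rot: [-3.065, 0.614, -3.058]
force: [-4.4, 1.0, 6.8]
width: 58.2
Fn 8.1 ex 0.2 ey 0.7 Mn 0.02 Mx 0.14 My 0.62 w 58.2 depth 32.8 de 0.3 1.0 q7 -0.77 q6 0.24
```

```bash
python3 -m jog '0 0 1 0 0 0 -1; 0 0 1 0 0 0 -1'; python3 st.py; python3 -m jog '0 0 1 0 0 0 -1; 0 0 1 0 0 0 -1'; python3 st.py;
```

```text
clock: 10.15
eef_pos: [645.0, 193.8, 167.1]
tool_rot: [-3.066, 0.614, -3.059]
force: [-5.8, 1.1, 7.3]
width: 58.7
Fn 9.4 ex -0.6 ey 0.8 Mn 0.03 Mx 0.14 My 0.61 w 58.7 depth 33.8 de 0.3 1.0 q7 -0.77 q6 0.24
clock: 10.4
eef_pos: [645.5, 193.7, 166.3]
tool_rot: [-3.066, 0.614, -3.059]
force: [-5.9, 0.9, 7.8]
width: 59.0
Fn 9.8 ex -0.4 ey 0.6 Mn 0.04 Mx 0.06 My 0.66 w 59.0 depth 34.8 de 0.3 0.9 q7 -0.77 q6 0.24
```

```bash
python3 -m jog '0 0 1 0 0 0 -1; 0 0 1 0 0 0 -1'; python3 st.py; python3 -m jog '0 0 0.5 0 0 0 -1; 0 0 0.5 0 0 0 -1'; python3 st.py;
```

```text
clock: 10.65
eef_pos: [646.1, 193.7, 165.6]
tool_rot: [-3.066, 0.614, -3.059]
force: [-7.4, 1.1, 9.2]
width: 58.7
Fn 11.8 ex -0.8 ey 0.7 Mn -0.02 Mx 0.09 My 0.71 w 58.7 depth 35.7 de 0.3 1.0 q7 -0.78 q6 0.24
clock: 10.9
eef_pos: [646.1, 193.7, 165.5]
tool_rot: [-3.066, 0.615, -3.059]
force: [-8.2, 0.7, 12.5]
width: 58.7
Fn 14.9 ex 0.4 ey 0.2 Mn -0.02 Mx -0.01 My 0.75 w 58.7 depth 35.8 de 0.3 1.0 q7 -0.78 q6 0.24
```

The shell is now fully down (force follows the spring, then hardens at 15 N). I turn on while watching the torque.

```bash
python3 -m jog '0 0 0 0 0 -4 -1; 0 0 0 0 0 -8 -1;0 0 0 0 0 -12 -1;0 0 0 0 0 -12 -1'; python3 st.py; python3 -m jog '0 0 0 0 0 -4 -1; 0 0 0 0 0 -8 -1;0 0 0 0 0 -12 -1;0 0 0 0 0 -12 -1'; python3 st.py; python3 -m jog '0 0 0 0 0 -3 -1; 0 0 0 0 0 -6 -1;0 0 0 0 0 -6 -1'; python3 st.py
```

```text
clock: 11.4
eef_pos: [646.1, 193.8, 165.5]
tool_rot: [-2.924, 0.584, -2.808]
force: [-9.1, 0.7, 12.1]
width: 58.4
Fn 15.1 ex -0.5 ey 0.2 Mn -0.05 Mx 0.08 My 0.78 w 58.4 depth 35.8 de 0.3 1.1 q7 -0.57 q6 0.24
clock: 11.9
eef_pos: [647.2, 191.7, 165.8]
tool_rot: [-2.798, 0.527, -2.577]
force: [-4.3, -0.6, 9.0]
width: 58.4
Fn 9.8 ex 1.6 ey -0.8 Mn -1.02 Mx -0.30 My 0.37 w 58.4 depth 36.2 de 1.5 -0.9 q7 -0.37 q6 0.24
clock: 12.28
eef_pos: [650.0, 190.6, 167.3]
tool_rot: [-2.739, 0.492, -2.465]
force: [-0.1, -2.8, 8.8]
width: 58.9
Fn 7.2 ex 5.1 ey -2.8 Mn -0.95 Mx -0.31 My -0.37 w 58.9 depth 36.6 de 4.7 -1.9 q7 -0.27 q6 0.24
```

```bash
python3 -m jog '0 0 0 0 0 4 -1; 0 0 0 0 0 8 -1;0 0 0 0 0 8 -1'; python3 st.py; python3 - <<'E'
from h import *
p,r,s=pose(); d=snap('wrist','w5')
P=wcloud(d,p,r); im=d['image'].astype(int); n,ex,ey=axes()
g=(im.max(-1)>85)&(abs(P@n+238)<12)&(abs(P[...,1]-190)<70)&(abs(P[...,0]-640)<70); g=cv2.erode(g.astype(np.uint8),np.ones((7,7)))>0
q=P[g];c=q.mean(0)
for _ in range(4):
    nn=np.linalg.svd(q-c,full_matrices=False)[2][2]; k=abs((q-c)@nn)<1.5; q=q[k]; c=q.mean(0)
nn*=np.sign(nn[2]);print(len(q),nn,'yaw',np.degrees(np.arctan2(-nn[1],-nn[0])),'tilt',np.degrees(np.arccos(nn[2])))
s=snap('scene','sc5'); s=snap('side','sd5')
E
```

```text
clock: 12.65
eef_pos: [648.6, 191.4, 166.7]
tool_rot: [-2.814, 0.54, -2.612]
force: [-1.9, -2.1, 9.6]
width: 58.5
Fn 8.9 ex 4.1 ey -2.2 Mn -0.09 Mx -0.34 My -0.18 w 58.5 depth 36.3 de 3.2 -1.2 q7 -0.36 q6 0.26
9829 [-0.5899862  -0.06225498  0.80500969] yaw 6.023525285203018 tilt 36.38880851532636
```

View pics/w5.png

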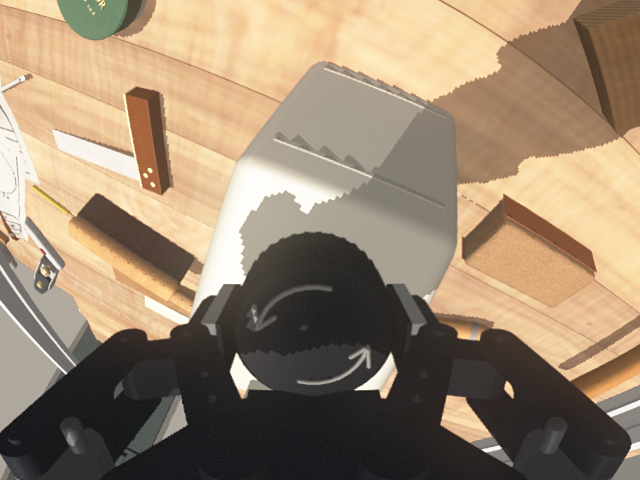

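View pics/sc5.png

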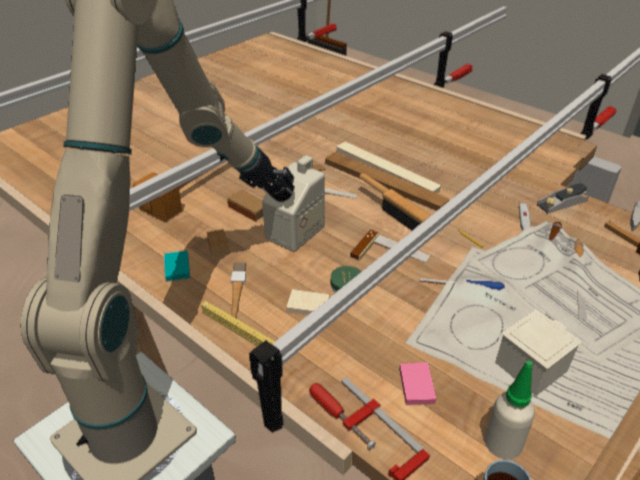

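The wrist view shows the canister has yawed about 9° with the cap: the end stop was hit. I turn back into the release window first.

```bash
python3 -m jog '0 0 0 0 0 4 -1; 0 0 0 0 0 8 -1;0 0 0 0 0 12 -1;0 0 0 0 0 16 -1;0 0 0 0 0 16 -1'; python3 st.py; python3 - <<'E'
from h import *
p,r,s=pose(); d=snap('wrist','w6')
P=wcloud(d,p,r); im=d['image'].astype(int); n,ex,ey=axes()
g=(im.max(-1)>85)&(abs(P@n+238)<12)&(abs(P[...,1]-190)<70)&(abs(P[...,0]-640)<70); g=cv2.erode(g.astype(np.uint8),np.ones((7,7)))>0
q=P[g];c=q.mean(0)
for _ in range(4):
    nn=np.linalg.svd(q-c,full_matrices=False)[2][2]; k=abs((q-c)@nn)<1.5; q=q[k]; c=q.mean(0)
nn*=np.sign(nn[2]);print(len(q),nn,'yaw',np.degrees(np.arctan2(-nn[1],-nn[0])),'tilt',np.degrees(np.arccos(nn[2])))
z=r.apply([0,0,1]); print('tool z',z, 'cap normal vs', )
ax=np.cross(z,-nn); print('align rotvec tool',np.degrees(r.inv().apply(ax)))
q=P[(np.abs(P[...,2]-185)<6)&(abs(P[...,0]-720)<60)&(abs(P[...,1]-190)<90)&(im.max(-1)>90)]; print('top',len(q),np.median(q[:,2]) if len(q) else 0)
E
```

```text
clock: 13.42
eef_pos: [648.6, 191.5, 166.7]
tool_rot: [-2.99, 0.607, -2.935]
force: [-3.2, -2.4, 9.5]
width: 58.5
Fn 9.6 ex 2.9 ey -2.6 Mn 0.01 Mx -0.32 My -0.17 w 58.5 depth 36.2 de 3.1 -1.1 q7 -0.58 q6 0.31
9970 [-0.59237686 -0.05783759  0.80358227] yaw 5.576483161558728 tilt 36.5264410217989
tool z [ 0.58274562 -0.03177124 -0.81203333] cap normal vs
align rotvec tool [-4.93266593e+00 -1.58517271e+00  9.64353861e-17]
top 1262 184.56961947882854
```

View pics/w6.png

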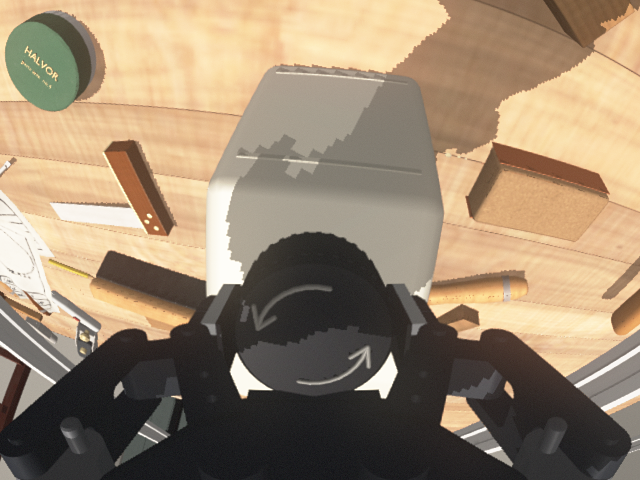

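```bash
python3 -m jog '0 0 0 -2 -1 0 -1; 0 0 0 -5 -1.5 0 -1; 0 0 0 -5 -1.5 0 -1'; python3 st.py; python3 -m jog '0 0 -2 0 0 0 -1; 0 0 -4 0 0 0 -1; 0 0 -4 0 0 0 -1'; python3 st.py;  python3 -m jog '0 0 -1 0 0 0 -1; 0 0 -3 0 0 0 -1; 0 0 -3 0 0 0 -1'; python3 st.py
```

```text
clock: 13.85
eef_pos: [648.9, 190.7, 166.7]
tool_rot: [-3.077, 0.633, -2.932]
force: [-1.0, -1.4, 9.5]
width: 58.4
Fn 8.3 ex 4.7 ey -1.5 Mn -0.01 Mx -0.38 My -0.06 w 58.4 depth 36.4 de 3.4 -1.9 q7 -0.76 q6 0.34
clock: 14.22
eef_pos: [646.4, 191.4, 169.6]
tool_rot: [-3.075, 0.633, -2.931]
force: [1.2, -2.4, 6.4]
width: 58.7
Fn 4.5 ex 4.7 ey -2.3 Mn -0.06 Mx -0.36 My -0.33 w 58.7 depth 32.7 de 3.0 -1.3 q7 -0.76 q6 0.33
clock: 14.6
eef_pos: [644.8, 191.4, 171.7]
tool_rot: [-3.075, 0.633, -2.931]
force: [5.0, -1.6, 3.4]
width: 58.8
Fn -0.2 ex 6.1 ey -1.3 Mn -0.12 Mx -0.37 My -0.85 w 58.8 depth 30.0 de 2.9 -1.4 q7 -0.75 q6 0.33
```

```bash
python3 -c "
from h import *
p,r,s=pose();n,ex,ey=axes();print(r.inv().apply(ex),r.inv().apply(ey))"; python3 -m jog '0 0 -1 0 0 0 -1; 0 0 -3 0 0 0 -1; 0 0 -3 0 0 0 -1'; python3 st.py
```

```text
[-0.97637781 -0.2152492   0.01881875] [-0.21269889  0.97281641  0.09158285]
clock: 14.98
eef_pos: [643.0, 191.2, 174.2]
tool_rot: [-3.075, 0.633, -2.931]
force: [5.6, -2.3, 3.7]
width: 58.5
Fn -0.2 ex 6.8 ey -2.0 Mn -0.09 Mx -0.44 My -0.83 w 58.5 depth 26.9 de 2.8 -1.7 q7 -0.75 q6 0.32
```

```bash
python3 -m jog '-1 0 -2 0 0 0 -1; -2 0 -4 0 0 0 -1; -2 0 -4 0 0 0 -1'; python3 st.py;python3 -m jog '0 0 -3 0 0 0 -1; 0 0 -6 0 0 0 -1; 0 0 -6 0 0 0 -1'; python3 st.py; python3 -c "
from h import *
snap('wrist','w7')"
```

```text
clock: 15.35
eef_pos: [640.8, 191.4, 177.6]
tool_rot: [-3.076, 0.63, -2.93]
force: [4.2, -3.3, 2.9]
width: 58.8
Fn -0.1 ex 5.2 ey -3.0 Mn 0.00 Mx -0.58 My -0.47 w 58.8 depth 22.9 de 3.0 -1.6 q7 -0.73 q6 0.31
clock: 15.72
eef_pos: [637.0, 191.6, 182.6]
tool_rot: [-3.077, 0.63, -2.93]
force: [3.6, -1.2, 2.4]
width: 58.9
Fn -0.1 ex 4.3 ey -1.0 Mn -0.10 Mx -0.46 My -0.52 w 58.9 depth 16.6 de 2.7 -1.6 q7 -0.72 q6 0.31
```

View pics/w7.png

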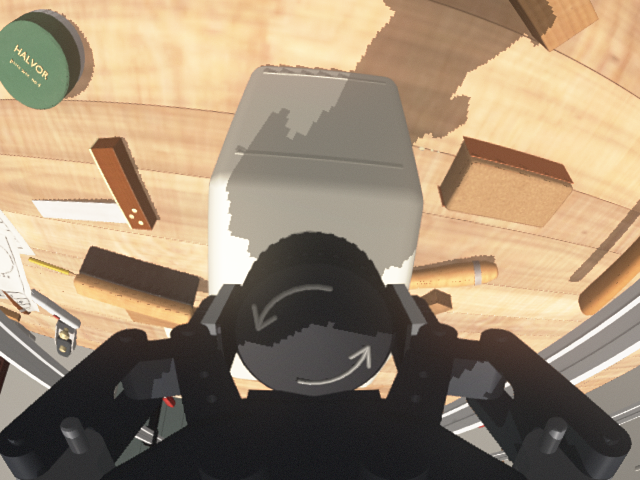

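The cap rises with the jaws (cap at (312,315)) and the canister stays down. Lifting it clear.

```bash
python3 -m jog '-1 0 -4 0 0 0 -1; -1 0 -9 0 0 0 -1; -1 0 -15 0 0 0 -1; -1 0 -22 0 0 0 -1;-1 0 -30 0 0 0 -1;-1 0 -40 0 0 0 -1; -1 0 -50 0 0 0 -1; -1 0 -55 0 0 0 -1'; python3 st.py; python3 - <<'E'
from h import *
print(pose()[2]['force'],pose()[2]['torque'])
p,r,s=pose(); d=snap('wrist','w8'); np.save('w8p.npy',np.r_[p,r.as_rotvec()])
delta(np.array([502,-32,150.]),downR(30.5+0),1)
delta(np.array([502,-32,150.]),downR(120.5),1)
delta(np.array([502,-32,150.]),downR(-149.5),1)
print(s['qpos'])
snap('side','s8')
E
```

```text
clock: 16.77
eef_pos: [604.7, 189.0, 228.0]
tool_rot: [-3.078, 0.629, -2.929]
force: [-0.1, -0.4, -0.9]
width: 58.3
Fn -0.7 ex -0.6 ey -0.4 Mn 0.01 Mx -0.06 My 0.71 w 58.3 depth -39.0 de 2.5 -6.0 q7 -0.51 q6 0.25
[-0.1111468  -0.3516476  -0.90816552] [-0.01614775  0.71535561 -0.02501887]
clock 16.825 delta [ 164.8 -195.5  -10.8] [ 49.2  13.  153.2] dist 256.0 161.0
165.0 -196.0 -11.0 49.0 13.0 153.0
clock 16.825 delta [ 164.8 -195.5  -10.8] [19.4 33.3 68. ] dist 256.0 78.0
165.0 -196.0 -11.0 19.0 33.0 68.0
clock 16.825 delta [ 164.8 -195.5  -10.8] [ -9.3  35.2 -18.9] dist 256.0 41.0
165.0 -196.0 -11.0 -9.0 35.0 -19.0
[-0.40677928  0.44480614 -0.07456529  2.17152146  1.87341216  0.25352197
 -0.50926954]
```

View pics/w8.png

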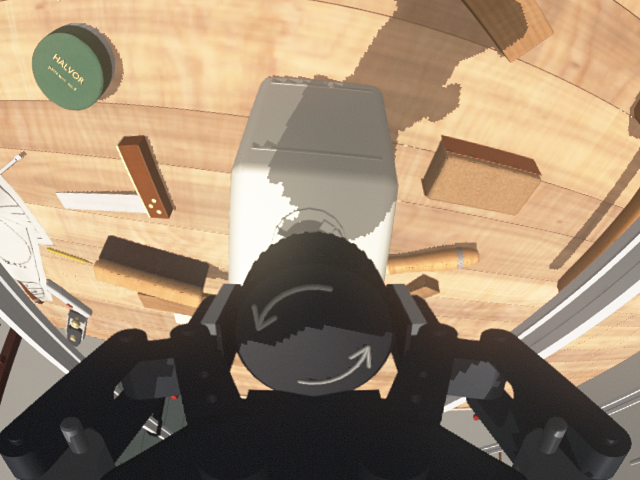

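View pics/s8.png

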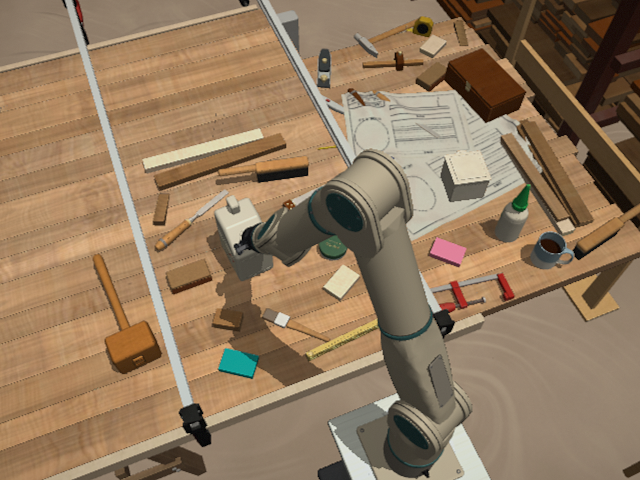

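The ring of the bare neck shows under the cap at (310,225), so the cap is off. Moving upright above the pale offcut.

```bash
python3 -m jog '15 -15 -3 -1 3 -2 -1; 40 -45 -5 -2 8 -4 -1; 70 -82 -6 -4 15 -8 -1; 100 -118 -8 -6 21 -11 -1; 130 -155 -9 -7 28 -15 -1; 152 -180 -10 -8 32 -17 -1; 165 -196 -11 -9 35 -19 -1; 165 -196 -11 -9 35 -19 -1'; python3 - <<'E'
from h import *
delta(np.array([502,-32,100.]),downR(-149.5),1)
p,r,s=pose();print(p,s['qpos'],s['force'])
p,r,s=pose(); d=snap('wrist','w9'); np.save('w9p.npy',np.r_[p,r.as_rotvec()])
d=snap('scene','sc9');d=snap('side','s9')
E
```

```text
clock: 17.88
eef_pos: [500.8, -38.6, 147.3]
tool_rot: [-3.138, -0.004, -2.617]
force: [0.8, 1.2, 0.4]
width: 58.7
clock 17.875 delta [-4.5  5.3 47.2] [-0.2 -0.3 -0.4] dist 48.0 1.0
-5.0 5.0 47.0 -0.0 -0.0 -0.0
[500.84410103 -38.60308447 147.25752123] [ 0.52506692  0.65295144 -0.77079978  1.99296773  0.66364935  0.76747831
  1.44942672] [0.81420781 1.19904679 0.36031107]
```

View pics/w9.png

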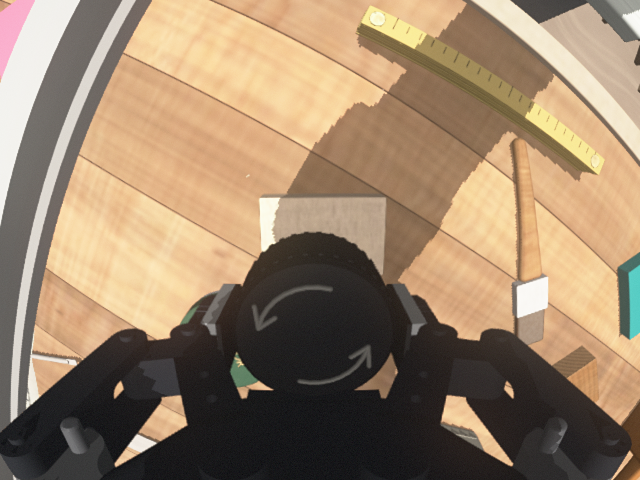

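View pics/sc9.png

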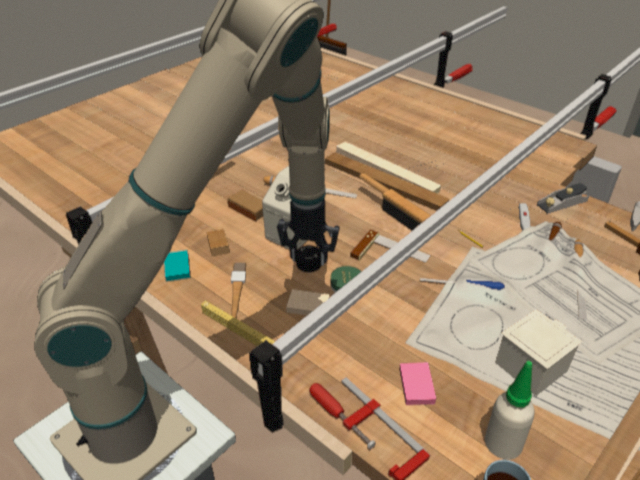

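```bash
python3 - <<'E'
from h import *
d=dict(np.load('w9.npz')); a=np.load('w9p.npy'); p=a[:3]; r=R.from_rotvec(a[3:])
P=wcloud(d,p,r); Z=np.array([0,0,1.])
m=((P[...,2]>15)&(P[...,2]<25)).astype(np.uint8); m[:190]=0; m[:,:250]=0; m[:,395:]=0; m[290:]=0
m=cv2.morphologyEx(m,cv2.MORPH_OPEN,np.ones((3,3)))
cnt,_=cv2.findContours(m,0,1);c=max(cnt,key=cv2.contourArea)[:,0].astype(float)
W=wplane(d,p,r,c[:,0],c[:,1],Z,20.)
T=W[:,:2]; rect=cv2.minAreaRect(T.astype(np.float32)); print(rect); print(cv2.boxPoints(rect))
print('h',np.median(P[...,2][m>0]))
# tin in scene0
for n,roi in(('scene',(325,365,262,295)),('side',(315,352,228,262))):
    d=dict(np.load(n+'0.npz')); hsv=cv2.cvtColor(d['image'],cv2.COLOR_RGB2HSV)
    g=((hsv[...,0]>40)&(hsv[...,0]<95)&(hsv[...,1]>70)).astype(np.uint8); k=np.zeros_like(g);k[roi[2]:roi[3],roi[0]:roi[1]]=1;g&=k
    cnt,_=cv2.findContours(g,0,1);c=max(cnt,key=cv2.contourArea)[:,0].astype(float)
    Q=np.array([world(d,u,v,30)[:2] for u,v in c],np.float32); print(n,cv2.minEnclosingCircle(Q))
    im=d['image']
E
```

```text
((502.33184814453125, -30.318161010742188), (61.53532028198242, 94.20344543457031), 30.648357391357422)
[[451.85114   -5.480338]
 [499.873    -86.524704]
 [552.81256  -55.155983]
 [504.7907    25.888382]]
h 19.600835292280657
scene ((617.0328979492188, -54.266204833984375), 46.05528259277344)
side ((620.2637939453125, -53.77552795410156), 46.0084228515625)
```

```bash
python3 - <<'E'
from h import *
d=dict(np.load('w9.npz')); a=np.load('w9p.npy'); p=a[:3]; r=R.from_rotvec(a[3:])
P=wcloud(d,p,r); T=r.inv().apply((P-p).reshape(-1,3)).reshape(P.shape)
m=(abs(T[...,2]+32)<8)&(np.hypot(T[...,0],T[...,1])<35); m[:,:236]=0;m[:,392:]=0
m=cv2.erode(m.astype(np.uint8),np.ones((5,5)))>0
z0=np.median(T[m][:,2]); print('top z',z0,np.percentile(T[m][:,2],[5,95]))
q=T[m&(abs(T[...,2]-z0)<2.5)]; c=q.mean(0); print('ext',np.percentile(q,[1,99],axis=0),'n',np.linalg.svd(q-c,full_matrices=False)[2][2])
E
```

```text
top z -30.18979631688135 [-31.27443611 -29.02122517]
ext [[-21.84993781 -25.19143268 -31.83174955]
 [ 28.75838725  25.50737302 -28.47165616]] n [ 0.00793071  0.00673228 -0.99994589]
```

```bash
python3 - <<'E'
from h import *
delta(np.array([502.3,-30.3,42.]),downR(-149.4),1)
E
```

```text
clock 18.025 delta [ -1.3   3.  106.7] [-0.3  0.1 -0.2] dist 107.0 0.0
-1.0 3.0 107.0 -0.0 0.0 -0.0
```

```bash
python3 -m jog '-1 1 15 0 0 0 -1; -1 3 35 0 0 0 -1; -1 3 60 0 0 0 -1; -1 3 80 0 0 0 -1; -1 3 97 0 0 0 -1; -1 3 105 0 0 0 -1; -1 3 107 0 0 0 -1; -1 3 107 0 0 0 -1'; python3 - <<'E'
from h import *
delta(np.array([502.3,-30.3,30.]),downR(-149.4),1);print(ctrl.read_state()['qpos'],ctrl.read_state()['force'])
E
```

```text
clock: 19.02
eef_pos: [502.2, -29.9, 42.6]
tool_rot: [-3.135, 0.002, -2.609]
force: [-0.3, 0.0, -0.8]
width: 58.4
clock 19.025 delta [ 0.2 -0.3 12.6] [-0.3  0.1 -0.1] dist 13.0 0.0
0.0 -0.0 13.0 -0.0 0.0 -0.0
[ 0.38386052  0.79989732 -0.5846859   2.06026751  0.88297164  0.54396225
  1.25201694] [-0.32715026  0.03105956 -0.82497655]
```

```bash
python3 -m jog '0 0 4 0 0 0 -1; 0 0 8 0 0 0 -1; 0 0 10 0 0 0 -1; 0 0 11 0 0 0 -1; 0 0 11 0 0 0 -1'; python3 -m jog '0 0 1 0 0 0 -1; 0 0 1 0 0 0 -1'; python3 -m jog '0 0 1 0 0 0 -1; 0 0 1 0 0 0 -1'
```

```text
clock: 19.65
eef_pos: [501.9, -30.1, 31.2]
tool_rot: [-3.136, 0.002, -2.609]
force: [-0.2, 0.2, -1.4]
width: 58.7
clock: 19.9
eef_pos: [501.9, -30.1, 30.2]
tool_rot: [-3.136, 0.002, -2.609]
force: [0.6, -0.0, -1.2]
width: 59.0
clock: 20.15
eef_pos: [501.9, -30.1, 29.2]
tool_rot: [-3.136, 0.002, -2.609]
force: [0.0, 0.6, -0.4]
width: 58.4
```

```bash
python3 -m jog '0 0 0.5 0 0 0 -1; 0 0 1 0 0 0 -1; 0 0 1 0 0 0 -1'; python3 -m jog '0 0 0.5 0 0 0 -1; 0 0 1 0 0 0 -1; 0 0 1 0 0 0 -1'
```

```text
clock: 20.52
eef_pos: [501.9, -30.1, 28.2]
tool_rot: [-3.136, 0.002, -2.609]
force: [0.3, 0.5, -0.1]
width: 58.8
clock: 20.9
eef_pos: [502.1, -30.1, 27.5]
tool_rot: [-3.136, 0.002, -2.609]
force: [-0.4, -0.4, 4.8]
width: 58.7
```

Contact, at 5 N. Releasing.

```bash
python3 -m jog '0 0 0 0 0 0 0.5; 0 0 0 0 0 0 0.7; 0 0 0 0 0 0 1; 0 0 0 0 0 0 1; 0 0 0 0 0 0 1; 0 0 0 0 0 0 1'; python3 -m jog '0 0 -5 0 0 0 1; 0 0 -15 0 0 0 1; 0 0 -35 0 0 0 1; 0 0 -60 0 0 0 1; 0 0 -95 0 0 0 1; 0 0 -135 0 0 0 1; 0 0 -175 0 0 0 1; 0 0 -200 0 0 0 1'; python3 - <<'E'
from h import *
p,r,s=pose(); d=snap('wrist','w10'); np.save('w10p.npy',np.r_[p,r.as_rotvec()])
d=snap('scene','sc10');d=snap('side','s10');print(p,s['clock'])
E
```

```text
clock: 21.65
eef_pos: [501.9, -30.1, 27.2]
tool_rot: [-3.136, 0.002, -2.609]
force: [-0.3, -0.7, -0.0]
width: 85.7
clock: 22.65
eef_pos: [501.4, -29.0, 229.8]
tool_rot: [-3.134, 0.004, -2.608]
force: [0.2, 0.4, -0.4]
width: 85.3
[501.41547526 -28.98800816 229.82931831] 22.65
```

View pics/w10.png

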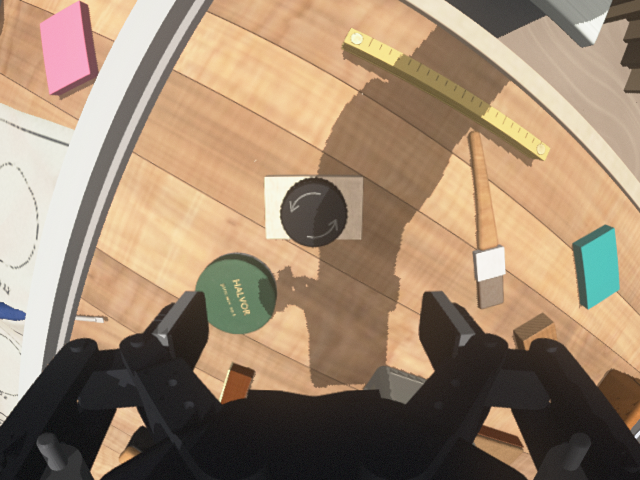

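View pics/s10.png

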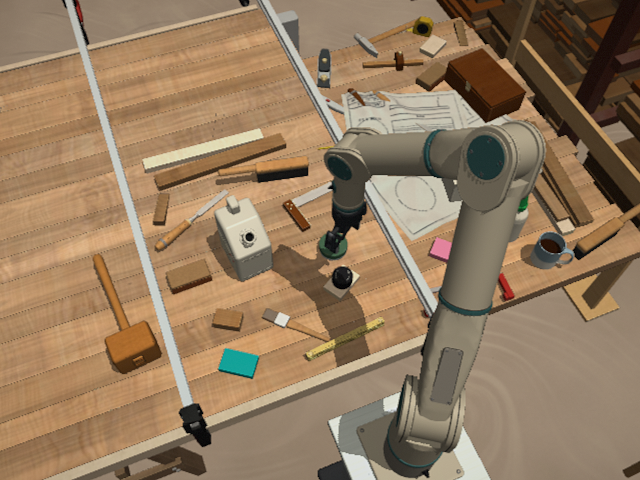

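The cap stands on the offcut's middle, at (314,212) in the wrist view. Now I check how far the canister moved.

```bash
python3 - <<'E'
from h import *
d=dict(np.load('w10.npz')); a=np.load('w10p.npy'); p=a[:3]; r=R.from_rotvec(a[3:])
P=wcloud(d,p,r); Z=np.array([0,0,1.])
m=((P[...,2]>50)&(P[...,2]<66)).astype(np.uint8); m[:160]=0;m[260:]=0;m[:,:250]=0;m[:,380:]=0
c=max(cv2.findContours(m,0,1)[0],key=cv2.contourArea)[:,0].astype(float)
h=np.median(P[...,2][m>0]);W=wplane(d,p,r,c[:,0],c[:,1],Z,h);print('cap',h,cv2.minEnclosingCircle(W[:,:2].astype(np.float32)))
m=((P[...,2]>14)&(P[...,2]<70)).astype(np.uint8); m[:165]=0;m[250:]=0;m[:,:255]=0;m[:,380:]=0
m=((P[...,2]>14)&(P[...,2]<26)).astype(np.uint8)&(cv2.dilate(m,np.ones((3,3))));m[:,:250]=0;m[:,380:]=0;m[:165]=0;m[250:]=0
m=cv2.morphologyEx(m,cv2.MORPH_OPEN,np.ones((3,3)))
v,u=np.nonzero(m);W=wplane(d,p,r,u.astype(float),v.astype(float),Z,20.);print('pad',cv2.minAreaRect(W[:,:2].astype(np.float32)))
for tag in('side0','s10','scene0','sc10'):
    d=dict(np.load(tag+'.npz'));P=cloud(d);im=d['image'].astype(int)
    k=(abs(P[...,0]-690)<110)&(abs(P[...,1]-188)<100)
    k&=P[...,2]>25
    tp=(k&(abs(P[...,2]-185)<4)).astype(np.uint8); c=max(cv2.findContours(cv2.morphologyEx(tp,cv2.MORPH_OPEN,np.ones((3,3))),0,1)[0],key=cv2.contourArea)[:,0]
    hd=k&(abs(P[...,2]-219)<3); hm=P[hd].mean(0)
    Q=np.array([world(d,float(x),float(y),185)[:2] for x,y in c],np.float32)
    rt=cv2.minAreaRect(Q)
    # normal of the shoulder
    g=k&(im.max(-1)>85)&(P[...,2]>128)&(P[...,2]<178)
    g=cv2.erode(g.astype(np.uint8),np.ones((2,2)))>0
    q=P[g]; q=q[abs(q@axes(0)[0]+ 238-6.5)<25]; 
    n0=axes(0)[0]; s=q@n0; md=np.median(s); q=q[abs(s-md)<10]; cc=q.mean(0)
    for _ in range(6):
        nn=np.linalg.svd(q-cc,full_matrices=False)[2][2]; q=q[abs((q-cc)@nn)<2]; cc=q.mean(0)
    nn*=np.sign(nn[2])
    print(tag,'top',rt,'handle',hm.round(1),'nyaw',np.degrees(np.arctan2(-nn[1],-nn[0])).round(1),np.degrees(np.arccos(nn[2])).round(1),len(q))
E
```

```text
cap 57.5946955441693 ((500.7706298828125, -30.95107078552246), 30.04229736328125)
pad ((502.5111999511719, -30.441997528076172), (61.42197799682617, 94.8569107055664), 30.442359924316406)
side0 top ((732.3029174804688, 162.65072631835938), (31.328353881835938, 12.204463958740234), 7.003420829772949) handle [740.  185.1 219. ] nyaw -2.1 34.9 195
s10 top ((753.2742309570312, 164.77340698242188), (28.571165084838867, 15.916251182556152), 77.25106048583984) handle [744.  200.1 219.1] nyaw 4.8 35.5 278
scene0 top ((718.7954711914062, 182.29067993164062), (102.8945541381836, 76.70765686035156), 89.01632690429688) handle [735.7 181.3 218.4] nyaw 0.4 34.9 198
sc10 top ((687.3447265625, 223.28744506835938), (10.117803573608398, 5.3434600830078125), 44.41592025756836) handle [nan nan nan] nyaw 6.7 34.5 75<stdin>:16: RuntimeWarning: Mean of empty slice.
  ret = um.true_divide(
```

Cap: top at 57.6 mm, within 2 mm of the pad centre. The canister was twisted by about 7–8° and its handle moved about 15 mm, so I will bring it back by the handle. First a look from above.

```bash
python3 - <<'E'
from h import *
delta(np.array([735,195,310.]),downR(-175),7)
E
```

```text
clock 22.8 delta [-315.2   74.1  -80.6] [-0.4  0.3 25.5] dist 334.0 26.0
-45.0 11.0 -12.0 -0.0 0.0 4.0
-90.0 21.0 -23.0 -0.0 0.0 7.0
-135.0 32.0 -35.0 -0.0 0.0 11.0
-180.0 42.0 -46.0 -0.0 0.0 15.0
-225.0 53.0 -58.0 -0.0 0.0 18.0
-270.0 63.0 -69.0 -0.0 0.0 22.0
-315.0 74.0 -81.0 -0.0 0.0 26.0
```

```bash
python3 -m jog '-15 4 -20 0 0 1 1; -45 11 -45 0 0 4 1; -90 21 -65 0 0 8 1; -140 33 -81 0 0 12 1; -195 46 -81 0 0 16 1; -250 59 -81 0 0 21 1; -290 68 -81 0 0 25 1; -315 74 -81 0 0 26 1'; python3 -m jog '0 0 0 0 0 0 1; 0 0 0 0 0 0 1'; python3 - <<'E'
from h import *
p,r,s=pose(); d=snap('wrist','w11'); np.save('w11p.npy',np.r_[p,r.as_rotvec()]);print(s['qpos'])
E
```

```text
clock: 23.8
eef_pos: [734.5, 196.9, 305.8]
tool_rot: [-3.137, 0.001, -3.061]
force: [0.3, -0.7, 1.0]
width: 85.7
clock: 24.05
eef_pos: [733.8, 194.0, 307.2]
tool_rot: [-3.136, 0.002, -3.062]
force: [0.8, 0.4, -0.2]
width: 85.7
[-0.02001164  0.82700113 -0.68370232  1.01941217  0.49414722  1.44036658
  1.05558127]
```

View pics/w11.png

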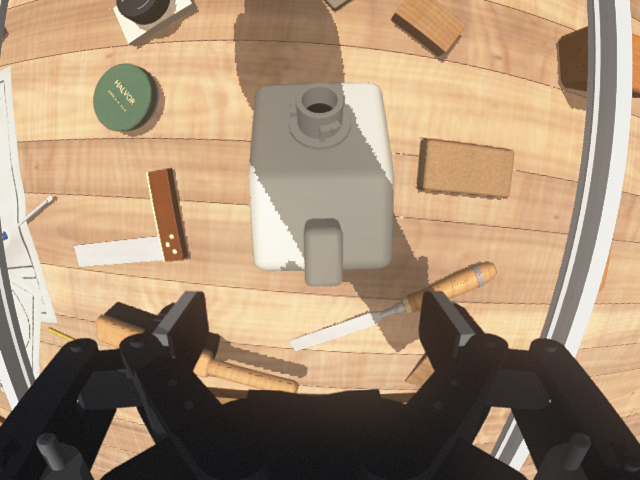

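```bash
cat > can.py <<'E'
from h import *
def can(tag):
    d=dict(np.load(tag+'.npz')); a=np.load(tag+'p.npy'); p=a[:3]; r=R.from_rotvec(a[3:])
    P=wcloud(d,p,r); Z=np.array([0,0,1.]); im=d['image'].astype(int)
    k=(abs(P[...,0]-690)<120)&(abs(P[...,1]-190)<100)&(np.mgrid[:480,:640][0]<300)
    t=(k&(abs(P[...,2]-185)<4)).astype(np.uint8); t=cv2.morphologyEx(t,cv2.MORPH_CLOSE,np.ones((3,3)))
    t=cv2.morphologyEx(t,cv2.MORPH_OPEN,np.ones((5,5)))
    c=max(cv2.findContours(t,0,1)[0],key=cv2.contourArea)[:,0].astype(float)
    print(tag,'top',cv2.minAreaRect(wplane(d,p,r,c[:,0],c[:,1],Z,185.)[:,:2].astype(np.float32)))
    t=(k&(abs(P[...,2]-218.5)<4)).astype(np.uint8); t=cv2.morphologyEx(t,cv2.MORPH_OPEN,np.ones((3,3)))
    c=max(cv2.findContours(t,0,1)[0],key=cv2.contourArea)[:,0].astype(float)
    print('  handle',cv2.minAreaRect(wplane(d,p,r,c[:,0],c[:,1],Z,219.)[:,:2].astype(np.float32)))
    q=P[k&(P[...,2]>132)&(P[...,2]<178)]; n0=axes(2)[0]; s=q@n0; q=q[abs(s-np.median(s))<8]; cc=q.mean(0)
    for _ in range(6):
        nn=np.linalg.svd(q-cc,full_matrices=False)[2][2]; q=q[abs((q-cc)@nn)<1.5]; cc=q.mean(0)
    nn*=np.sign(nn[2]); print('  nyaw',np.degrees(np.arctan2(-nn[1],-nn[0])),np.degrees(np.arccos(nn[2])),'plane d at (640,190)',len(q),(cc@nn-nn[0]*640-nn[1]*190)/nn[2])
if __name__=='__main__':
    import sys
    for t in sys.argv[1:]: can(t)
E
python3 can.py w1 w11
```

```text
w1 top ((716.9508056640625, 188.9716796875), (102.4891357421875, 77.73957061767578), 86.89869689941406)
  handle ((735.4384155273438, 188.22238159179688), (24.479284286499023, 41.811405181884766), 85.24132537841797)
  nyaw -3.2678024193910877 34.80706806824777 plane d at (640,190) 5448 150.65715176913176
w11 top ((725.1118774414062, 198.39617919921875), (77.45069885253906, 103.06770324707031), 5.668658256530762)
  handle ((743.5712280273438, 200.3408966064453), (39.466590881347656, 24.042375564575195), 4.6451334953308105)
  nyaw 5.904521381431147 35.11650012107259 plane d at (640,190) 6328 147.10539943149385
```

```bash
python3 - <<'E'
from h import *
delta(np.array([743.6,200.3,196.]),downR(-174.6),1)
E
```

```text
clock 24.1 delta [ -9.8   6.6 111.8] [-0.3  0.2 -0.9] dist 112.0 1.0
-10.0 7.0 112.0 -0.0 0.0 -1.0
```

```bash
python3 -m jog '-4 3 12 0 0 0 1; -8 6 30 0 0 -1 1; -10 7 55 0 0 -1 1; -10 7 80 0 0 -1 1; -10 7 100 0 0 -1 1; -10 7 110 0 0 -1 1; -10 7 112 0 0 -1 1; -10 7 112 0 0 -1 1'; python3 -m jog '0 0 0 0 0 0 0; 0 0 0 0 0 0 0; 0 0 0 0 0 0 -0.3; 0 0 0 0 0 0 -0.3; 0 0 0 0 0 0 -1; 0 0 0 0 0 0 -1; 0 0 0 0 0 0 -1; 0 0 0 0 0 0 -1'; python3 - <<'E'
from h import *
print(ctrl.read_state()['torque'])
delta(np.array([735.4,188.2,196.]),downR(-174.6-8.9),4)
E
```

```text
clock: 25.1
eef_pos: [744.8, 202.4, 197.1]
tool_rot: [-3.138, 0.005, -3.045]
force: [-0.2, -1.0, -0.2]
width: 85.6
clock: 26.1
eef_pos: [744.6, 200.9, 196.6]
tool_rot: [-3.135, 0.004, -3.046]
force: [-1.0, -5.2, 4.9]
width: 25.0
[-0.94598699  0.27018323  0.16488498]
clock 26.1 delta [ 10.4 -11.8   0.6] [-0.3  0.3  9. ] dist 16.0 9.0
3.0 -3.0 0.0 -0.0 0.0 2.0
5.0 -6.0 0.0 -0.0 0.0 4.0
8.0 -9.0 0.0 -0.0 0.0 7.0
10.0 -12.0 1.0 -0.0 0.0 9.0
```

```bash
python3 -m jog '2 -2 0 0 0 1 -1; 4 -5 0 0 0 3 -1; 6 -8 0 0 0 5 -1; 8 -10 0 0 0 7 -1; 9 -12 0 0 0 9 -1; 9 -12 0 0 0 9 -1; 9 -12 0 0 0 9 -1'; python3 - <<'E'
from h import *
print(ctrl.read_state()['torque'])
delta(np.array([736.4,188.2,196.]),downR(-174.6-8.9),1)
p,r,s=pose(); d=snap('wrist','w12'); np.save('w12p.npy',np.r_[p,r.as_rotvec()])
E
python3 can.py w12
```

```text
clock: 26.98
eef_pos: [738.4, 187.5, 196.6]
tool_rot: [-3.136, 0.008, 3.079]
force: [3.6, -5.4, 2.4]
width: 25.0
[-1.01758226 -0.58240814  0.37631118]
clock 26.975 delta [2.  0.6 0.6] [-0.3  0.5 -0.1] dist 2.0 1.0
2.0 1.0 1.0 -0.0 0.0 -0.0
w12 top ((711.6605834960938, 188.40611267089844), (101.92218017578125, 63.557334899902344), 86.65141296386719)
  handle ((721.6583862304688, 188.19558715820312), (37.353111267089844, 9.696240425109863), 86.53914642333984)
  nyaw -2.971705239359602 35.07753161414038 plane d at (640,190) 14529 151.84472167815179
```

View pics/w12.png

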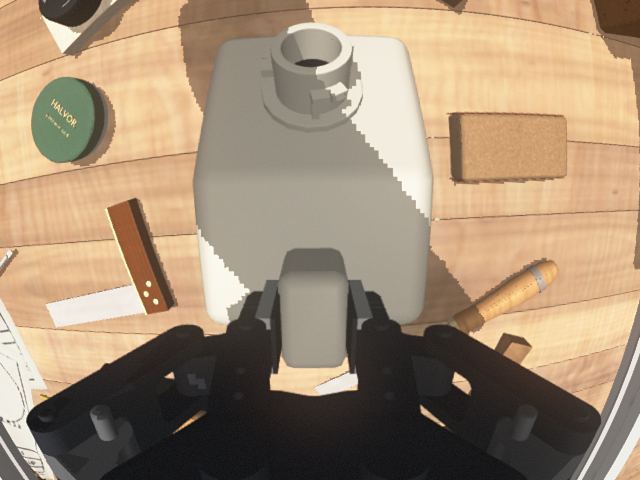

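The canister's yaw is back to -3° (handle at (315,305)). Releasing it and backing up.

```bash
python3 -m jog '0 0 0 0 0 0 0; 0 0 0 0 0 0 0.5; 0 0 0 0 0 0 1; 0 0 0 0 0 0 1; 0 0 0 0 0 0 1; 0 0 0 0 0 0 1; 0 0 0 0 0 0 1'; python3 -m jog '0 0 -8 0 0 0 1; 0 0 -22 0 0 0 1; 0 0 -45 0 0 0 1; 0 0 -75 0 0 0 1; 0 0 -100 0 0 0 1; 5 0 -112 0 0 0 1; 10 0 -112 0 0 0 1; 10 0 -112 0 0 0 1'; python3 - <<'E'
from h import *
p,r,s=pose(); d=snap('wrist','w13'); np.save('w13p.npy',np.r_[p,r.as_rotvec()]); snap('side','s13'); snap('scene','sc13'); print(s['clock'])
E
python3 can.py w1 w13
```

```text
clock: 27.9
eef_pos: [736.6, 189.3, 196.3]
tool_rot: [-3.138, 0.005, 3.081]
force: [0.5, -0.4, 0.4]
width: 85.7
clock: 28.9
eef_pos: [725.2, 190.2, 307.4]
tool_rot: [-3.137, 0.003, 3.082]
force: [0.1, -0.3, -0.0]
width: 85.5
28.9
w1 top ((716.9508056640625, 188.9716796875), (102.4891357421875, 77.73957061767578), 86.89869689941406)
  handle ((735.4384155273438, 188.22238159179688), (24.479284286499023, 41.811405181884766), 85.24132537841797)
  nyaw -3.2678024193910877 34.80706806824777 plane d at (640,190) 5448 150.65715176913176
w13 top ((718.67333984375, 187.9254150390625), (103.32410430908203, 76.9759292602539), 87.21033477783203)
  handle ((737.2380981445312, 187.05105590820312), (24.953948974609375, 38.987239837646484), 86.71954345703125)
  nyaw -2.8539073493200298 35.081302481697165 plane d at (640,190) 6316 151.8115374463731
```

View pics/s13.png

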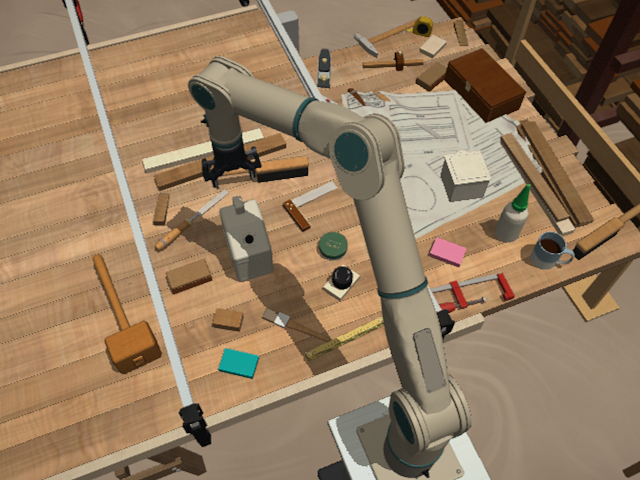

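View pics/sc13.png

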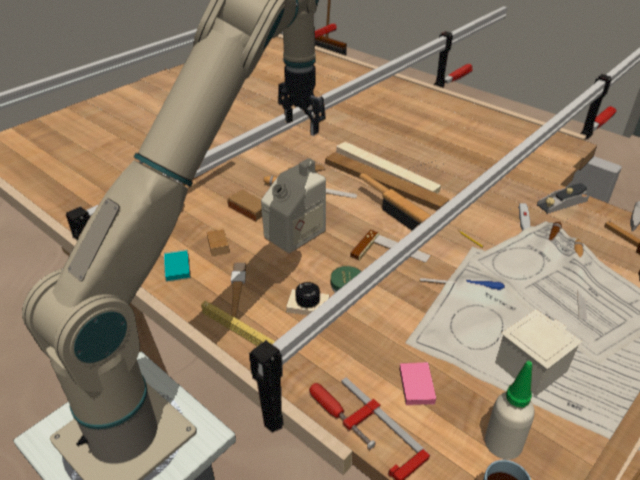

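View pics/w13.png

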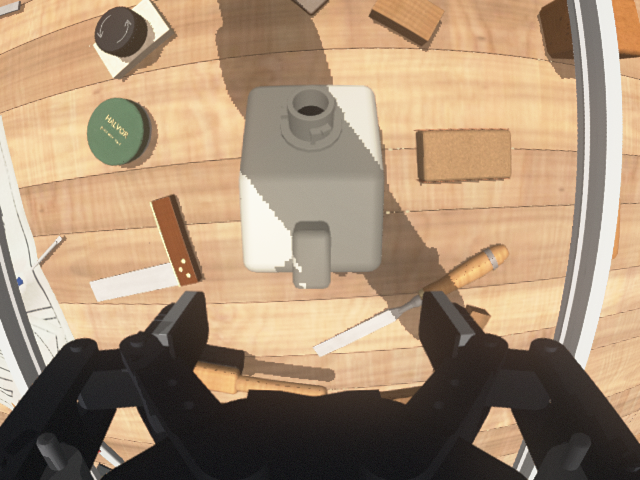

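The canister is back within about 2 mm and 0.4° of where it started. The cap stands upright on the pale offcut: (342,277) in the side view, (307,293) in the scene view. The other things look unmoved, and the gripper is clear at about 307 mm. Handing in.

```bash
python3 -c "
from cell import ctrl
print(ctrl.finish_job())"
```

```text
the job is handed in; nothing more can be done
None
```

The canister is open, and its cap stands upright on the middle of the wide pale offcut. I handed the job in at about 29 s of the 58 s limit.

- **Opening the cap:** At first the shell's teeth rode tip on tip and would not drop in. Easing the pressure while turning let them engage. I then pressed the cap fully down (15 N) and turned it anticlockwise, but went too far and ran into the end stop. After turning back about 24° I lifted it off with almost no resistance.
- **Canister disturbed, then put back:** Hitting the stop twisted the canister by about 9° and shifted its centre by about 9 mm. After setting the cap down I took the canister by its handle and moved it back. The last look put it within about 2 mm and 0.4° of its starting pose, which is about as fine as the camera calibration allows. Still, it did not stay put throughout as you asked.
- **Setting the cap down:** Contact was at about 5 N. After release its top measured 57.6 mm high (58 expected) and its centre was within 2 mm of the offcut's middle. The final pictures show it still there.
- **Other things:** They look undisturbed in the final pictures, though I did not measure each one. The gripper was clear of everything at hand-in, and the wrist force readings I took (one per move) stayed at or below about 35 N.

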